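# Unlock and open a sloping sample case

### The job

Open the grey sloping sample case. First turn both wing knobs, either way round, until their blades lie parallel to the lid's side edges and clear of the lid; then pull up the bar of the recessed paddle in the lid, which trips the latch, and raise the lid by it as far as it goes, and leave it standing open. Do not disturb the bottle, the jar or the tin that stand about.

Things in the scene. Friction and masses are not known exactly. Their poses are not given: they have to be found in the camera images.
- case: Grey case, fixed, 143 deep (x), 276 mm wide (y). Origin: centre of underside; x to its rear, y left, z up. Its top is a deck sloping 30 deg: 65 mm high at the front edge, 147 at the rear; cheeks 7 mm thick rise 22 mm above it along the sides. Middle: bright metal lid, 140 mm wide, top 6 mm above the deck; a wing knob each side, axis 90 mm from the middle, 85 mm up the slope from the front edge
- wing_left_mid (a point): Black wing knob on the case's left strip (as the robot sees it): point on its axis, mid-blade, 24 mm above the deck. z: turning axis, square out of the deck; y: along the blade. Blade: one flat plate across the axis, 64 long, 12 thick, 10 to 32 mm above the deck (ends 38), on a 22 mm hub. Axis 20 mm outside the lid's edge, 41 mm from the cheek; blade ends pass 9 mm from the cheek
- wing_left (a joint): Turn of the left wing knob, rad: 0 = blade straight across the lid's side edge, its end over the lid (locked); +1.57 or -1.57 = parallel to the edge; positive anticlockwise seen from outside. Stops at -1.9 and 1.9; friction 0.06 N m, stays where left. With an end over the lid, the lid cannot rise
- wing_right_mid (a point): Black wing knob on the case's right strip (as the robot sees it): point on its axis, mid-blade, 24 mm above the deck. z: turning axis, square out of the deck; y: along the blade. Blade: one flat plate across the axis, 64 long, 12 thick, 10 to 32 mm above the deck (ends 38), on a 22 mm hub. Axis 20 mm outside the lid's edge, 41 mm from the cheek; blade ends pass 9 mm from the cheek
- wing_right (a joint): Turn of the right wing knob, rad: 0 = blade straight across the lid's side edge, its end over the lid (locked); +1.57 or -1.57 = parallel to the edge; positive anticlockwise seen from outside. Stops at -1.9 and 1.9; friction 0.06 N m, stays where left. With an end over the lid, the lid cannot rise
- lid_hinge (a point): Middle of the lid's hinge line at its rear edge, in the deck's surface (150 mm up the slope from the front edge). Lid shut: x points up the slope, y to the case's left (the hinge axis), z outward; the lid reaches 126 mm along -x, and the frame turns with it
- lid (a joint): Opening of the lid, rad: 0 shut (sloping 30 degrees like the deck), 0.52 level, 1.0 at its stop; the front edge rises. A stiff hinge (0.3 N m friction; lid 0.3 kg) holds it where it is left. Latched at the front edge until the paddle is pulled
- paddle_bar (a point): Centre of the paddle's grip bar: round steel, 18 mm thick, 50 long along y, at the front free end of the paddle; axes as lid_hinge at rest. It is 84 mm from the hinge line, 10 mm below the deck surface. Recess: 116 wide (y), 38 mm deep below the deck; from the bar's middle 28 mm free to the front; 33 mm beside each end; 28 mm below. Gripped over its two ends it can pivot between the fingers
- paddle (a joint): Pull of the paddle relative to the lid, rad: 0 at rest, 0.45 at its stop; the bar swings up about a pivot 48 mm up the slope from it. A weak spring (about 2 N at the bar) returns it. The latch is free from about 0.3; past its stop the pull raises the lid
- bottle: White plastic bottle with ribbed white cap, 68 mm across, 145 mm high, loose bystander; origin under its foot's centre, z up
- jar: Low white jar, 69 mm across, 75 mm high, loose bystander; origin under its foot's centre, z up
- tin: Plain grey metal tin with lid, 71 mm across, 68 mm high, loose bystander; origin under its foot's centre, z up

How it is judged (in metres and radians):
On the way, in this order (a step that is already met when the one before it is completed fails the run):
1. both wing knobs turned parallel to the lid's side edges, the lid still down ((value of joint wing_left between 1.27 and 1.87 rad or value of joint wing_left between -1.87 and -1.27 rad) and (value of joint wing_right between 1.27 and 1.87 rad or value of joint wing_right between -1.87 and -1.27 rad) and value of joint lid below 0.1 rad), for 0.2 s.
2. the paddle pulled (value of joint paddle above 0.3 rad), for 0.05 s.
3. the lid raised by the paddle (value of joint lid above 0.8 rad), for 0.2 s.
At the end, for the whole second after the job is handed in: Both wing blades within 0.3 rad (17 degrees) of parallel to the lid's side edges; the lid at rest, open by more than 0.8 rad of its 1.0; everything released ((value of joint wing_left between 1.27 and 1.87 rad or value of joint wing_left between -1.87 and -1.27 rad) and (value of joint wing_right between 1.27 and 1.87 rad or value of joint wing_right between -1.87 and -1.27 rad) and value of joint lid above 0.8 rad and velocity of joint lid between -0.05 and 0.05 rad/s); the robot touches nothing.
It fails at once if the bottle is shifted by more than 15 mm or tipped (distance of bottle from where it was at the start of the episode above 0.015 m or angle between bottle's own z axis and vertical above 0.3 rad).
It fails at once if the jar is shifted by more than 15 mm or tipped (distance of jar from where it was at the start of the episode above 0.015 m or angle between jar's own z axis and vertical above 0.3 rad).
It fails at once if the tin is shifted by more than 15 mm or tipped (distance of tin from where it was at the start of the episode above 0.015 m or angle between tin's own z axis and vertical above 0.3 rad).
It also fails if it takes over 62 s, if anything falls off the work surface, if the arm or the gripper's body presses on something with over 40 N, if the wrist force passes 120 N, or if a joint passes its speed limit or range.

### The arm

A 7-joint arm with a two-finger parallel gripper is mounted at the origin on a cart in front of the work surface, level with it; the furniture and walls round the work are solid. World frame = base frame: x ahead of the robot, y to its left, z up, the work surface at z = 0. Lengths are in m, angles in degrees, forces in N, time in s.
With the tool pointing down it reaches from about 0.425 to 0.8 m from the base axis. Payload 8.3 kg.
Tool frame: the origin (TCP) lies at the centre of the arm's flange, where the gripper is bolted on; the fingertips stand 173 mm ahead of it and the grasp point (between the pads) lies 155 mm ahead of it; y points along the fingers, x is the direction in which the jaws open and shut, and the axes are right-handed (so a half turn about y gives the same grasp; the last joint's range is limited). The gripper opens to 85 mm and grips with 20 to 120 N. Pads are 22 mm wide; open, the fingers measure 114 mm over their backs; the gripper's body (76 mm by 85 mm) begins 54 mm behind the grasp point. The pads swing forward as they close: fully open they stand 13 mm farther back than shut.
Start: joints at [-79.922, 21.967, 0.94, 78.501, -0.361, 79.538, -2.664], TCP at [0.148, 0.607, 0.405] pointing down, gripper open.
Joint ranges: [-169.22, 169.22], [-14.56, 117.87], [-87.37, 89.26], [10.42, 133.3], [-82.24, 262.24], [0.94, 117.77], [-172.7, 172.7]. Speed limits (degrees/s): [136.94, 136.94, 172.46, 172.46, 180, 180, 180].

### API

Orientations are given as [roll, pitch, yaw] about the fixed x, y, z axes, in that order (R = Rz(yaw) Ry(pitch) Rx(roll)).
In Python, from plant import * gives the robot as it stands. The module is installed in compiled form; this text tells all that it offers.
- The arm moves only by the shell command python3 -m handwheel 'ROWS' [OPENING] [FORCE]. ROWS is JSON, a list that holds one entry, the list of rows, each a list of 6 numbers: the shift along the tool's x, y, z in m, then the turn, a rotation vector about the tool's x, y, z in degrees. In form: [[[dx, dy, dz, rx, ry, rz], ...]]. A call has 1 to 8 rows; each row is the pose to reach, as a shift and turn from the pose measured when the call began, along the tool's axes at that moment; what a row does not reach only later rows make up. A row lasts 1/8 s, in which the tool goes at most 62.5 mm and 10.7 degrees, less where a joint would pass 70% of its speed; a pose out of reach is approached as far as the arm can. A call with a gripper value outside its range is refused whole. OPENING is the gripper command: -1 is fully open, 1 is shut, values between are in proportion, set as the call begins (- or left out, the last holds). The fingers move at their own pace and stop on an object; FORCE is the grip in N (left out, the last holds). Time passes only in rows, so rows that repeat a pose let the fingers close. It gives the time, the measured TCP pose, the force and the opening at its end, in the units of the state.
- get_obs(): the state, without advancing time (a new reading comes with each control period).
- read_camera(name): name is "scene" or "top" or "wrist"; returns a dict with "frame" (400x640x3 uint8, red, green, blue), "depth" (400x640 float32, m along the optical axis (not along the pixel's ray), 0 where there is no reading), "fx", "fy", "cx", "cy" (pixels), "R" (3x3) and "t" (3): a world point X has camera coordinates R X + t; the wrist camera has in their place "T_tool_cam" (4x4, takes a point from camera to tool coordinates, whose origin is the TCP and whose axes are the tool frame's). Camera axes: x right, y down, z forward; pixel columns grow to the right and rows downward; lengths in m; the calibration is good to about 2 mm. The wrist camera is an equidistant fisheye: a pixel r from the principal point sees the ray r / f radians off the axis. A picture is of the moment at which its call begins: read the wrist's pose just before it.
- close_job(): hands the job in, once; it reports no verdict.
Trained networks look in a picture, given as the dict that the camera call returned (one of the last four; its "shot" number tells which), for a name from the list of things; names that differ only in an ending like _2 or _b are one class to them, and where a whole thing is asked for, a point or a joint stands for the part that bears it (a point fixed in the world has none). Each returns a list of dicts, best first, with "conf" (0 to 1); they miss things now and then, are a little off and sometimes report something else, mostly with a low value. They report only what shows in the picture. A call takes as long as a camera call.
- find_in(query, picture): "centre" ([x, y, z] in m, in the coordinates of the camera as it stood for that picture, good to about 4 mm: the middle of the surface that is visible of it).
- spot_point(query, picture): "centre" ([x, y, z] in m, in the coordinates of the camera as it stood for that picture, good to about 4 mm: a listed point, or the origin of a listed thing).
The state is a dict: "clock": time; "joints": joint angles; "qd": joint speeds; "effort": joint torques, N m; "tool_pos": TCP position; "tool_rot": TCP orientation; "contact_force": force on the tool from outside, world axes, zero at the start; "wrist_torque": the same for the moment, N m; "grip_width": finger opening in m.
Only numpy, scipy, OpenCV 4.12 (cv2) and the standard library are available. Lean on these libraries where they do the work, as an engineer would, in place of code of your own. Each camera call takes 0.05 s, during which the arm holds its last target.

## Working session

There is one attempt and no reset: what is moved stays moved. The work goes in short steps, Python scripts to look and compute and a shell command to move; the robot and the scene stay as the last step left them, time stands still between calls to the robot, and variables do not carry over. Pictures are saved under pics/ and viewed, and the job is handed in when it is done.

```bash
mkdir -p pics; cat > h.py <<'E'
from plant import *
import numpy as np, cv2
from scipy.spatial.transform import Rotation as Ro
def save(n,p): cv2.imwrite('pics/'+n+'.png',p['frame'][:,:,::-1])
def w(p,c): return p['R'].T@(np.array(c)-p['t'])
E
python3 - <<'E'
from h import *
np.set_printoptions(precision=4,suppress=True)
o=get_obs(); print(o)
for n in ['scene','top']:
    p=read_camera(n); save(n+'0',p)
    print(n,p['fx'],p['cx'],p['cy'],p['R'],p['t'])
    for q in ['case','wing_left_mid','wing_right_mid','lid_hinge','paddle_bar','bottle','jar','tin']:
        r=spot_point(q,p); print(q,[(w(p,d['centre']).round(4),round(d['conf'],2)) for d in r[:3]])
E
```

```text
{'clock': 0.0, 'joints': array([-79.9226,  22.017 ,   0.9385,  78.5614,  -0.3615,  79.5375,
        -2.6636]), 'qd': array([-0.0477, -0.1325,  0.0147,  0.0122,  0.0256, -0.0438,  0.0516]), 'effort': array([ -0.0006, -62.7589,   0.8438, -37.182 ,   0.0164,   0.0142,
        -0.    ]), 'tool_pos': array([0.1477, 0.6071, 0.4037]), 'tool_rot': array([-90.0017,   0.113 ,  76.3226]), 'contact_force': array([ 0.1518, -0.1741, -0.2054]), 'wrist_torque': array([-0.0524,  0.034 , -0.0364]), 'grip_width': 0.0855163364213404}
scene 371.24259176561753 318.1974906434643 197.31629148882766 [[ 0.8659 -0.5003  0.0009]
 [-0.2901 -0.5037 -0.8137]
 [ 0.4075  0.7043 -0.5813]] [-0.5312  0.1494  0.986 ]
case [(array([ 0.5408, -0.279 ,  0.0005]), 0.78), (array([ 0.578 , -0.2008,  0.1287]), 0.46)]
wing_left_mid [(array([ 0.5762, -0.2022,  0.1295]), 0.47)]
wing_right_mid [(array([ 0.4955, -0.3574,  0.1282]), 0.8)]
lid_hinge [(array([ 0.4974, -0.3577,  0.1296]), 0.27)]
paddle_bar [(array([ 0.5358, -0.2765,  0.0915]), 0.63)]
bottle [(array([ 0.5366, -0.2775,  0.0886]), 0.63), (array([ 0.4315, -0.5181, -0.0008]), 0.6)]
jar [(array([0.4235, 0.0323, 0.0007]), 0.57)]
tin [(array([ 0.4811,  0.1444, -0.0002]), 0.81)]
top 364.325272130352 315.18878318791 199.12765004290588 [[ 0.0091 -0.9996  0.0264]
 [-0.9945 -0.0118 -0.1044]
 [ 0.1047 -0.0253 -0.9942]] [-0.2065  0.52    1.1646]
case [(array([ 0.5475, -0.2851,  0.0006]), 0.72)]
wing_left_mid [(array([ 0.5814, -0.1983,  0.1297]), 0.61)]
wing_right_mid [(array([ 0.4916, -0.3614,  0.1315]), 0.43)]
lid_hinge [(array([ 0.5983, -0.3103,  0.1392]), 0.7)]
paddle_bar [(array([ 0.5305, -0.282 ,  0.0894]), 0.45)]
bottle [(array([ 0.4336, -0.5194,  0.0014]), 0.55)]
jar [(array([0.423 , 0.0274, 0.0008]), 0.75), (array([ 0.4938, -0.3582,  0.1334]), 0.72)]
tin [(array([0.4833, 0.1395, 0.0017]), 0.79)]
```

View images.

View pics/scene0.png

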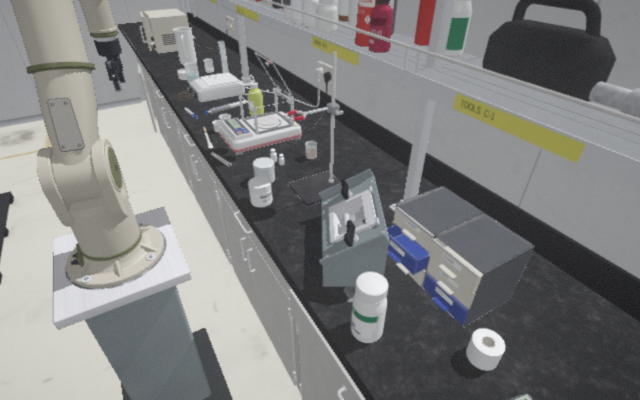

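View pics/top0.png

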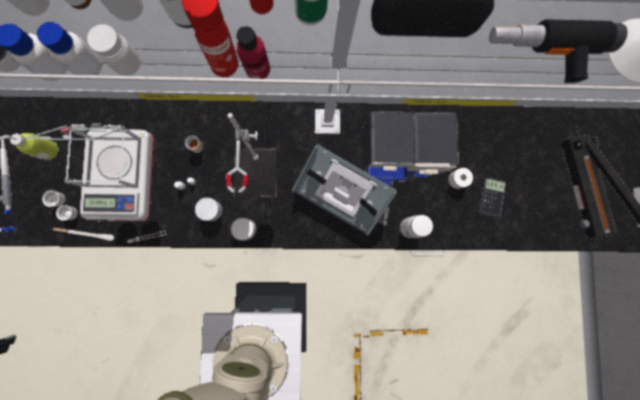

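```bash
cat >> h.py <<'E'
np.set_printoptions(precision=4,suppress=True)
def cloud(p):
    d=p['depth']; v,u=np.indices(d.shape); m=d>0
    c=np.stack([(u-p['cx'])/p['fx']*d,(v-p['cy'])/p['fy']*d,d],-1)
    return (c-p['t'])@p['R'], m
E
python3 - <<'E'
from h import *
P=[]
for n in ['scene','top']:
    p=read_camera(n); c,m=cloud(p); P.append(c[m])
    np.save(n+'.npy',c)
A=np.vstack(P)
# height map 5cm cells
print('cols y from 0.7 to -0.6; rows x .3...1.0; max z in cm')
ys=np.arange(0.7,-0.65,-0.05)
print('      '+' '.join(f'{int(round(y*100)):4d}' for y in ys))
for x in np.arange(0.2,1.0,0.05):
    s=[]
    for y in ys:
        k=(abs(A[:,0]-x)<.025)&(abs(A[:,1]-y)<.025)
        s.append(f'{int(round(A[k,2].max()*100)):4d}' if k.any() else '   .')
    print(f'{x:.2f}',' '.join(s))
# fit: model param (x,y,yaw); deck points
from scipy.optimize import least_squares
for yaw0 in [-28]:
  def res(q,pts):
    t=np.radians(q[2]);R=np.array([[np.cos(t),-np.sin(t)],[np.sin(t),np.cos(t)]])
    return (pts[:,:2]-q[:2])@R
  for i,B in enumerate(P+[A]):
    q=np.array([.545,-.2845,-28.]); zo=0
    for it in range(8):
        l=res(q,B); z=B[:,2]
        deck=.065+(l[:,0]+.0715)*np.tan(np.pi/6)
        h=(z-deck)*np.cos(np.pi/6)
        strip=(abs(l[:,0])<.065)&(abs(l[:,1])>.073)&(abs(l[:,1])<.128)&(abs(h)<.006)
        lid=(l[:,0]>-.045)&(l[:,0]<.055)&(abs(l[:,1])<.066)&(abs(h-.006)<.004)
        def f(q,strip=strip,lid=lid):
            o=[]
            for msk,off in((strip,0),(lid,.006)):
                l=res(q,B[msk]); o.append((B[msk,2]-.065-(l[:,0]+.0715)*np.tan(np.pi/6))*np.cos(np.pi/6)-off)
            return np.r_[np.concatenate(o)]
        r=f(q)
        # estimate plane direction only (yaw + offset along x)
        s=least_squares(lambda a:f([q[0]+a[0]*np.cos(np.radians(q[2])),q[1]+a[0]*np.sin(np.radians(q[2])),q[2]+a[1]]),[0,0],loss='soft_l1',f_scale=.002)
        a=s.x;q=np.array([q[0]+a[0]*np.cos(np.radians(q[2])),q[1]+a[0]*np.sin(np.radians(q[2])),q[2]+a[1]])
    print(i,q,strip.sum(),lid.sum(),abs(f(q)).mean())
    l=res(q,B); h=(B[:,2]-.065-(l[:,0]+.0715)*np.tan(np.pi/6))*np.cos(np.pi/6)
    k=(abs(l[:,0])<.06)&(h>.014)&(h<.0235)&(abs(l[:,1])>.12)&(abs(l[:,1])<.15)
    print('cheeks y',np.percentile(l[k&(l[:,1]>0),1],[5,50,95]),np.percentile(l[k&(l[:,1]<0),1],[5,50,95]))
    k=(abs(l[:,0])<.045)&(h>.026)&(h<.045)&(abs(l[:,1])<.125)
    for s in(1,-1):
        kk=k&(s*l[:,1]>.05); b=l[kk]; print('blade',s,kk.sum(),b.mean(0),b.min(0),b.max(0))
E
```

```text
cols y from 0.7 to -0.6; rows x .3...1.0; max z in cm
        70   65   60   55   50   45   40   35   30   25   20   15   10    5    0   -5  -10  -15  -20  -25  -30  -35  -40  -45  -50  -55  -60
0.20  -74  -74   52  -74  -74  -74  -73  -74  -74  -74  -74  -74  -73  -74  -74  -74  -74  -74  -74  -73  -74  -74  -74  -73  -74  -73  -74
0.25  -74  -73  -74  -74  -74  -74  -74  -73  -74  -74  -74  -73  -74  -74  -74  -73  -74  -74  -74  -74  -73  -74  -74  -73  -74  -74  -73
0.30  -74  -74  -74  -74  -74  -73  -74  -74  -74  -74  -74  -73  -73  -74  -74  -74  -74  -74  -74  -73  -74  -74  -74  -74  -74  -74  -74
0.35    1    1    1    1    1    1    1    1    0    1    1    1    1    1    1    1    1    1    1    1    1    1    1    0    1    1    0
0.40    1    1    1    1    1    1    1    1    1    1    1    1    1    8    8    1    1    1    1    1    1   10   10    1   15   15    1
0.45    1    4    4    6    8    8    8    8    1    1    1    7    7    8    8    1    1    1    1    7    9   14   14    1   15   15    1
0.50    1    4    4    6    9    8    9    9    1    1    7    7 
[... 1390 characters left out ...]
91582
cheeks y [0.1289 0.1323 0.1359] [-0.1384 -0.1365 -0.1315]
blade 1 85 [-0.0145  0.0854] [-0.0226  0.0566] [-0.0056  0.1216]
blade -1 141 [-0.0139 -0.0934] [-0.0253 -0.1236] [-0.0011 -0.0598]
1 [  0.5431  -0.2835 -29.8243] 1404 519 0.0015792877085447357
cheeks y [0.1298 0.1328 0.1364] [-0.1384 -0.1347 -0.1319]
blade 1 96 [-0.0124  0.0885] [-0.0209  0.0571] [-0.0039  0.1204]
blade -1 93 [-0.0124 -0.0912] [-0.0242 -0.1208] [ 0.0002 -0.06  ]
2 [  0.5439  -0.2839 -29.787 ] 2340 1050 0.0013349887680345052
cheeks y [0.1296 0.1325 0.1362] [-0.1384 -0.1361 -0.1316]
blade 1 180 [-0.0135  0.0872] [-0.0218  0.0566] [-0.0047  0.1216]
blade -1 233 [-0.0131 -0.0924] [-0.0253 -0.1236] [ 0.0002 -0.0598]
```

```bash
cat >> h.py <<'E'
CO=np.array([.5429,-.2857,0.]); CY=-29.8
RC=Ro.from_euler('z',CY,degrees=True).as_matrix()
def c2w(p): return CO+RC@np.array(p,float)
def w2c(p): return RC.T@(np.array(p)-CO)
def deck(s,y,h): # s up slope from front edge, h above deck -> case coords
    return np.array([-.0715+s*np.cos(np.pi/6)-h*.5, y, .065+s*.5+h*np.cos(np.pi/6)])
def tool(tilt,spin=0,yaw=CY):
    # tilt: 30 = along deck normal (hand toward robot), 0 = straight down. spin about approach
    R=Ro.from_euler('z',yaw,degrees=True)*Ro.from_euler('y',-tilt,degrees=True)*Ro.from_euler('x',-90,degrees=True)
    return (R*Ro.from_euler('y',spin,degrees=True)).as_matrix()
def tcp_for(grasp,R,L=.155): return np.array(grasp)-R[:,1]*L
def cur():
    o=get_obs(); return o,np.array(o['tool_pos']),Ro.from_euler('xyz',o['tool_rot'],degrees=True).as_matrix()
def rows(wps):
    o,p,R=cur()
    for P,Q in wps:
        d=R.T@(np.array(P)-p); r=Ro.from_matrix(R.T@Q).as_rotvec(degrees=True)
        print([round(float(v),3) for v in d]+[round(float(v),1) for v in r])
def show():
    o,p,R=cur(); print(o['clock'],'tcp',p,o['tool_rot'],'q',o['joints'],'F',o['contact_force'],'M',o['wrist_torque'],'w',round(o['grip_width'],4))
    g=p+R[:,1]*.155; print('grasp case',w2c(g),'approach(case)',RC.T@R[:,1],'jaw(case)',RC.T@R[:,0])
E
python3 - <<'E'
from h import *
wp=[]
az=np.linspace(76.3,-26,17)[1:]
for i,a in enumerate(az):
    r=max(.5,.625-.03*(i+1)); z=min(.51,.405+.03*(i+1))
    wp.append(([r*np.cos(np.radians(a)),r*np.sin(np.radians(a)),z],tool(0,0,a)))
rows(wp)
E
```

```text
[-0.034, -0.03, -0.066, -0.0, 6.4, -0.0]
[-0.074, -0.06, -0.125, -0.0, 12.8, -0.0]
[-0.12, -0.09, -0.176, -0.0, 19.2, -0.0]
[-0.17, -0.105, -0.218, -0.0, 25.6, -0.0]
[-0.201, -0.105, -0.265, -0.0, 32.0, -0.0]
[-0.233, -0.105, -0.31, -0.0, 38.4, -0.0]
[-0.27, -0.105, -0.352, -0.0, 44.8, -0.0]
[-0.312, -0.105, -0.389, -0.0, 51.2, -0.0]
[-0.357, -0.105, -0.422, 0.0, 57.6, -0.0]
[-0.405, -0.105, -0.449, 0.0, 64.0, -0.0]
[-0.457, -0.105, -0.471, 0.0, 70.4, -0.0]
[-0.51, -0.105, -0.487, 0.0, 76.7, -0.0]
[-0.565, -0.105, -0.496, 0.0, 83.1, -0.0]
[-0.621, -0.105, -0.5, 0.0, 89.5, -0.0]
[-0.677, -0.105, -0.497, 0.0, 95.9, -0.0]
[-0.732, -0.105, -0.488, 0.0, 102.3, -0.0]
```

```bash
python3 -m handwheel '[[[-0.034,-0.03,-0.066,0,6.4,0],[-0.074,-0.06,-0.125,0,12.8,0],[-0.12,-0.09,-0.176,0,19.2,0],[-0.17,-0.105,-0.218,0,25.6,0],[-0.2,-0.105,-0.265,0,32,0],[-0.233,-0.105,-0.31,0,38.4,0],[-0.27,-0.105,-0.352,0,44.8,0],[-0.312,-0.105,-0.389,0,51.2,0]]]' -1; python3 - <<'E'
from h import *
show()
wp=[]
az=np.linspace(76.3,-26,17)[9:]
for i,a in enumerate(az):
    r=.5; z=.51
    wp.append(([r*np.cos(np.radians(a)),r*np.sin(np.radians(a)),z],tool(0,0,a)))
rows(wp)
E
```

```text
clock: 2.0
tool_pos: [0.4431, 0.2269, 0.5099]
tool_rot: [-90.0, -0.0, 24.9]
contact_force: [1.1, 0.8, -0.2]
grip_width: 0.0853
2.0 tcp [0.4431 0.2269 0.5099] [-89.9863  -0.0427  24.9115] q [-52.9989   3.9795  23.889   87.7138  -1.6215  88.6036  -4.2113] F [ 1.066   0.7551 -0.2173] M [ 0.0208 -0.0223 -0.016 ] w 0.0853
grasp case [-0.3413  0.3953  0.3549] approach(case) [ 0.0002  0.0007 -1.    ] jaw(case) [0.5777 0.8163 0.0007]
[-0.0, -0.0, -0.073, -0.0, 6.2, 0.0]
[-0.009, -0.0, -0.128, -0.0, 12.5, 0.0]
[-0.025, -0.0, -0.181, -0.0, 18.9, 0.0]
[-0.046, -0.0, -0.233, -0.0, 25.3, 0.0]
[-0.072, -0.0, -0.282, -0.0, 31.7, 0.0]
[-0.104, -0.0, -0.328, -0.0, 38.1, 0.0]
[-0.141, -0.0, -0.37, -0.0, 44.5, 0.0]
[-0.182, -0.0, -0.407, -0.0, 50.9, 0.0]
```

```bash
python3 -m handwheel '[[[0,0,-0.07,0,6.2,0],[-0.009,0,-0.128,0,12.5,0],[-0.025,0,-0.181,0,18.9,0],[-0.046,0,-0.233,0,25.3,0],[-0.072,0,-0.282,0,31.7,0],[-0.104,0,-0.328,0,38.1,0],[-0.141,0,-0.37,0,44.5,0],[-0.182,0,-0.407,0,50.9,0]]]' -1; python3 - <<'E'
from h import *
show()
p=read_camera('wrist'); save('wr1',p); print(p['fx'],p['cx'],p['cy'],p['T_tool_cam'])
for s in(1,-1):
  R=tool(30); g=c2w(deck(.085,s*.09,.024+.07)); rows([(tcp_for(g,R),R)])
  R=tool(30); g=c2w(deck(.085,s*.09,.024)); rows([(tcp_for(g,R),R)])
E
```

```text
clock: 3.0
tool_pos: [0.4487, -0.2206, 0.5097]
tool_rot: [-90.0, -0.0, -26.2]
contact_force: [0.1, -1.4, 0.5]
grip_width: 0.0854
3.0 tcp [ 0.4487 -0.2206  0.5097] [-89.9502  -0.0478 -26.1986] q [-23.5064   4.8869  50.2371  88.2326  -3.806   88.5928   0.5199] F [ 0.1353 -1.3724  0.4761] M [-0.0648 -0.0564  0.0358] w 0.0854
grasp case [-0.114   0.0098  0.3547] approach(case) [ 0.0008  0.0009 -1.    ] jaw(case) [0.998  0.0628 0.0008]
309.70691628693146 318.63975547812294 201.98235647117966 [[ 1.     -0.0008 -0.0001  0.0003]
 [-0.0001 -0.2839  0.9589  0.0317]
 [-0.0008 -0.9589 -0.2839  0.0723]
 [ 0.      0.      0.      1.    ]]
[-0.004, 0.187, 0.09, -0.7, 2.6, -29.9]
[0.03, 0.248, 0.088, -0.7, 2.6, -29.9]
[-0.013, 0.187, -0.09, -0.7, 2.6, -29.9]
[0.022, 0.248, -0.092, -0.7, 2.6, -29.9]
```

View pics/wr1.png

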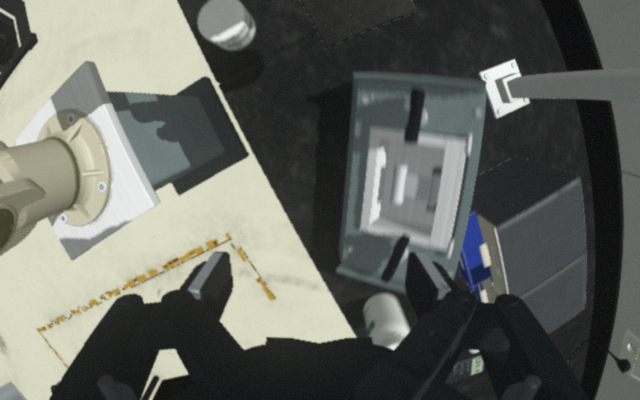

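```bash
cat >> h.py <<'E'
def wray(p,uv):
    uv=np.atleast_2d(np.array(uv,float)); d=(uv-[p['cx'],p['cy']])/p['fx']; th=np.hypot(d[:,0],d[:,1])
    k=np.sinc(th/np.pi)  # sin/th
    return np.stack([d[:,0]*k,d[:,1]*k,np.cos(th)],-1)
def w2world(p,c,pos,R):
    T=p['T_tool_cam']; return pos+(np.atleast_2d(c)@T[:3,:3].T+T[:3,3])@R.T
def wcloud(p,pos,R):
    d=p['depth']; v,u=np.indices(d.shape); r=wray(p,np.stack([u.ravel(),v.ravel()],-1)); 
    with np.errstate(all='ignore'): c=r/r[:,2:3]*d.reshape(-1,1)
    m=(d.ravel()>0)&(r[:,2]>.2); return w2world(p,c,pos,R),m
E
python3 - <<'E'
from h import *
o,pos,R=cur(); p=read_camera('wrist')
for q in ['wing_left_mid','wing_right_mid','paddle_bar','lid_hinge','case']:
    r=spot_point(q,p); print(q,[(w2c(w2world(p,d['centre'],pos,R)[0]).round(4),round(d['conf'],2)) for d in r[:2]])
for s in(1,-1): print(s,deck(.085,s*.09,.024))
print('bar',deck(.066,0,-.010),'hinge',deck(.15,0,0))
X,m=wcloud(p,pos,R); L=(X-CO)@RC
h=(L[:,2]-.065-(L[:,0]+.0715)*np.tan(np.pi/6))*np.cos(np.pi/6); sl=(L[:,0]+.0715+h*.5)/np.cos(np.pi/6)
rgb=p['frame'].reshape(-1,3)
k=m&(sl>.02)&(sl<.14)&(abs(L[:,1])>.075)&(abs(L[:,1])<.125)&(abs(h)<.006); print('strip h',np.median(h[k]),k.sum())
for s in(1,-1):
    k=m&(sl>.04)&(sl<.13)&(s*L[:,1]>.045)&(s*L[:,1]<.13)&(h>.024)&(h<.042)&(rgb.max(1)<70)
    q=np.stack([sl[k],L[k,1]],-1); print(s,k.sum(),q.mean(0),q.min(0),q.max(0))
    (c,sz,a)=cv2.minAreaRect((q*1000).astype(np.float32)); print(c,sz,a)
    vv=np.linalg.svd(q-q.mean(0))[2][0]; print('blade dir (slope,y)',vv,np.degrees(np.arctan2(-vv[0],vv[1])))
E
```

```text
wing_left_mid [(array([-0.008 ,  0.0921,  0.1259]), 0.73)]
wing_right_mid [(array([-0.01  , -0.0832,  0.1263]), 0.78)]
paddle_bar [(array([-0.0023,  0.0011,  0.0813]), 0.66)]
lid_hinge [(array([0.0567, 0.0033, 0.136 ]), 0.79)]
case [(array([-0.0015, -0.0028, -0.0023]), 0.8)]
1 [-0.0099  0.09    0.1283]
-1 [-0.0099 -0.09    0.1283]
bar [-0.0093  0.      0.0893] hinge [0.0584 0.     0.14  ]
strip h -0.0015854475859607402 4971
1 617 [0.0873 0.0924] [0.0791 0.061 ] [0.0937 0.1243]
(86.33367919921875, 92.79371643066406) (63.285362243652344, 13.214947700500488) 85.62492370605469
blade dir (slope,y) [-0.0577 -0.9983] 176.69250213289763
-1 471 [ 0.0875 -0.0849] [ 0.0748 -0.1183] [ 0.0985 -0.0555]
(86.42471313476562, -86.8486099243164) (64.02960205078125, 12.683042526245117) 76.94287109375
blade dir (slope,y) [-0.2272 -0.9738] 166.8648202789943
```

```bash
cat >> h.py <<'E'
CO=CO+RC@np.array([0.001,.0015,0])
E
python3 - <<'E'
from h import *
R=tool(30,4); 
for h in (.1,.07): rows([(tcp_for(c2w(deck(.085,.09,.028+h)),R),R)])
E
```

```text
[-0.019, 0.157, 0.08, -0.1, 7.8, -30.0]
[-0.004, 0.183, 0.079, -0.1, 7.8, -30.0]
```

```bash
python3 -m handwheel '[[[-0.006,0.05,0.027,0,2.5,-10],[-0.012,0.1,0.053,0,5,-20],[-0.019,0.157,0.08,-0.1,7.8,-30],[-0.019,0.157,0.08,-0.1,7.8,-30],[-0.019,0.157,0.08,-0.1,7.8,-30]]]' -1; python3 - <<'E'
from h import *
show()
o,pos,R=cur(); p=read_camera('wrist'); save('wr2',p)
for q in ['wing_left_mid','wing_right_mid','paddle_bar','lid_hinge','case']:
    r=spot_point(q,p); print(q,[(w2c(w2world(p,d['centre'],pos,R)[0]).round(4),round(d['conf'],2)) for d in r[:2]])
for s in(1,-1): print(s,deck(.085,s*.09,.024))
X,m=wcloud(p,pos,R); L=(X-CO)@RC
h=(L[:,2]-.065-(L[:,0]+.0715)*np.tan(np.pi/6))*np.cos(np.pi/6); sl=(L[:,0]+.0715+h*.5)/np.cos(np.pi/6)
rgb=p['frame'].reshape(-1,3)
k=m&(sl>.02)&(sl<.14)&(abs(L[:,1])>.075)&(abs(L[:,1])<.125)&(abs(h)<.006); print('strip h',np.median(h[k]),k.sum())
for s in(1,-1):
    k=m&(sl>.04)&(sl<.13)&(s*L[:,1]>.045)&(s*L[:,1]<.13)&(h>.024)&(h<.042)&(rgb.max(1)<70)
    q=np.stack([sl[k],L[k,1]],-1); 
    if k.sum()<30: continue
    (c,sz,a)=cv2.minAreaRect((q*1000).astype(np.float32)); print(s,k.sum(),c,sz,a)
R=tool(30,4); 
for h in (.05,.0): rows([(tcp_for(c2w(deck(.085,.09,.028+h)),R),R)])
E
```

```text
clock: 3.98
tool_pos: [0.4679, -0.1353, 0.3517]
tool_rot: [-87.8, -29.8, -34.1]
contact_force: [0.7, 0.6, 1.0]
grip_width: 0.0854
3.975 tcp [ 0.4679 -0.1353  0.3517] [-87.8354 -29.7961 -34.1427] q [-30.9262  -5.5953  37.7135 119.0202  22.8611  39.4892 -40.4836] F [0.7337 0.6072 1.0385] M [0.2656 0.4577 0.0342] w 0.0854
grasp case [-0.0636  0.0918  0.2173] approach(case) [ 0.498   0.0001 -0.8672] jaw(case) [ 0.8653 -0.0657  0.4969]
wing_left_mid [(array([-0.0105,  0.0872,  0.1284]), 0.88)]
wing_right_mid []
paddle_bar [(array([-0.0052, -0.0029,  0.0838]), 0.74)]
lid_hinge [(array([0.0556, 0.0011, 0.1411]), 0.61)]
case [(array([-0.0027, -0.0034,  0.0005]), 0.82), (array([-0.2583,  0.2108, -0.0017]), 0.42)]
1 [-0.0099  0.09    0.1283]
-1 [-0.0099 -0.09    0.1283]
strip h -0.0010259618310551086 6988
1 1162 (85.26081085205078, 92.08776092529297) (62.96633529663086, 10.715714454650879) 85.98477172851562
[-0.001, 0.051, -0.0, 0.0, -0.1, 0.1]
[-0.001, 0.101, -0.0, 0.0, -0.1, 0.1]
```

View pics/wr2.png

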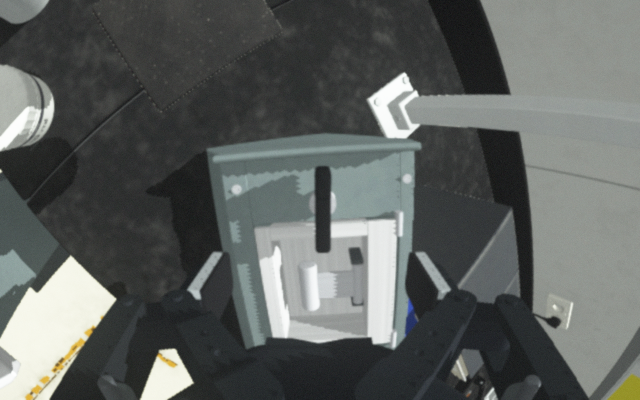

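```bash
python3 -m handwheel '[[[-0.001,0.035,0,0,0,0],[-0.001,0.07,0,0,0,0],[-0.001,0.09,0,0,0,0],[-0.001,0.101,0,0,0,0],[-0.001,0.101,0,0,0,0]]]' -1;  python3 -c "
from h import *
show()"
```

```text
clock: 4.9
tool_pos: [0.5119, -0.1628, 0.2654]
tool_rot: [-87.8, -29.9, -34.5]
contact_force: [0.0, -0.2, -0.5]
grip_width: 0.0856
4.9 tcp [ 0.5119 -0.1628  0.2654] [-87.7808 -29.9435 -34.485 ] q [-25.6709  10.8901  40.4636 118.5205   3.9883  24.411  -24.6333] F [ 0.0346 -0.2304 -0.469 ] M [0.2645 0.4513 0.0206] w 0.0856
grasp case [-0.0115  0.0895  0.1312] approach(case) [ 0.5003 -0.0021 -0.8659] jaw(case) [ 0.8636 -0.0708  0.4991]
```

```bash
python3 -m handwheel '[[[0,0,0,0,0,0],[0,0,0,0,0,0],[0,0,0,0,0,0],[0,0,0,0,0,0],[0,0,0,0,0,0],[0,0,0,0,0,0],[0,0,0,0,0,0],[0,0,0,0,0,0]]]' 1 40;  python3 -c "
from h import *
show()"
```

```text
clock: 5.9
tool_pos: [0.5119, -0.1626, 0.2659]
tool_rot: [-87.7, -30.0, -34.5]
contact_force: [-4.8, 2.0, 6.3]
grip_width: 0.0173
5.9 tcp [ 0.5119 -0.1626  0.2659] [-87.7304 -29.9553 -34.4978] q [-25.6995  10.8276  40.4767 118.5056   3.9858  24.4495 -24.6297] F [-4.7776  1.986   6.3179] M [ 0.3606  0.7992 -0.0337] w 0.0173
grasp case [-0.0115  0.0897  0.1317] approach(case) [ 0.5005 -0.0014 -0.8657] jaw(case) [ 0.8635 -0.071   0.4993]
```

```bash
python3 -m handwheel '[[[0,0,0,0,0,0],[0,0,0,0,0,0],[0,0,0,0,0,0]]]' 1 40;  python3 -c "
from h import *
show(); save('wr3',read_camera('wrist'))"
```

```text
clock: 6.28
tool_pos: [0.5119, -0.1626, 0.266]
tool_rot: [-87.7, -29.9, -34.5]
contact_force: [-3.4, 2.5, 4.1]
grip_width: 0.0177
6.275 tcp [ 0.5119 -0.1626  0.266 ] [-87.7213 -29.9488 -34.5092] q [-25.7022  10.8129  40.4804 118.5063   3.9867  24.4647 -24.634 ] F [-3.426   2.4802  4.1361] M [ 0.3301  0.7608 -0.0758] w 0.0177
grasp case [-0.0115  0.0897  0.1318] approach(case) [ 0.5004 -0.0013 -0.8658] jaw(case) [ 0.8635 -0.0711  0.4992]
```

View pics/wr3.png

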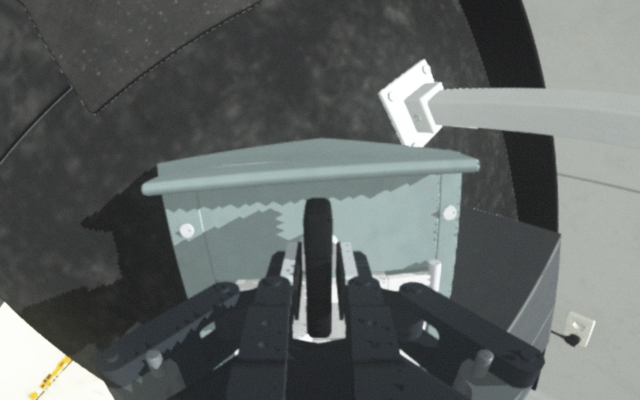

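```bash
python3 -m handwheel '[[[0,0,0,0,0,0],[0,0,0,0,0,0],[0,-0.006,0,0,0,0],[0,-0.006,0,0,0,0]]]' 0.4 40; python3 -m handwheel '[[[0,0,0,0,0,0],[0,0,0,0,0,0],[0,0,0,0,0,0],[0,0,0,0,0,0],[0,0,0,0,0,0]]]' 1 40;  python3 -c "
from h import *
show()"
```

```text
clock: 6.82
tool_pos: [0.5093, -0.1611, 0.2716]
tool_rot: [-87.7, -30.0, -34.5]
contact_force: [-0.5, 0.2, -0.6]
grip_width: 0.0257
clock: 7.45
tool_pos: [0.5092, -0.1608, 0.2717]
tool_rot: [-87.7, -29.9, -34.5]
contact_force: [-5.1, 3.7, 6.1]
grip_width: 0.0112
7.45 tcp [ 0.5092 -0.1608  0.2717] [-87.678  -29.945  -34.5026] q [-26.6548   9.7809  41.0919 118.6392   5.2499  25.2497 -25.6849] F [-5.059   3.6778  6.0515] M [0.4141 0.9221 0.0762] w 0.0112
grasp case [-0.0148  0.09    0.1375] approach(case) [ 0.5004 -0.0005 -0.8658] jaw(case) [ 0.8636 -0.071   0.4992]
```

```bash
python3 -m handwheel '[[[0,0,0,0,8,0],[0,0,0,0,16,0],[0,0,0,0,24,0],[0,0,0,0,32,0],[0,0,0,0,40,0],[0,0,0,0,48,0],[0,0,0,0,56,0],[0,0,0,0,64,0]]]' 1 40;  python3 -c "
from h import *
show()
R=tool(30,90); rows([(tcp_for(c2w(deck(.085,.09,.034)),R),R)])"
```

```text
clock: 8.45
tool_pos: [0.5089, -0.1603, 0.2714]
tool_rot: [-61.8, -10.6, -100.8]
contact_force: [-3.5, 4.3, 4.1]
grip_width: 0.0109
8.45 tcp [ 0.5089 -0.1603  0.2714] [ -61.8389  -10.6254 -100.7789] q [-39.063   12.2128  55.5865 119.0215  -4.5151  25.0689 -81.2013] F [-3.5457  4.2605  4.0639] M [0.7526 1.0044 0.1522] w 0.0109
grasp case [-0.0154  0.0905  0.1371] approach(case) [ 0.4992  0.0001 -0.8665] jaw(case) [ 0.3203 -0.9292  0.1844]
[0.001, 0.0, 0.0, 0.1, 21.7, -0.0]
```

```bash
python3 -m handwheel '[[[0,0,0,0,8,0],[0,0,0,0,16,0],[0,0,0,0,22,0],[0,0,0,0,22,0]]]' 1 40;  python3 -c "
from h import *
show(); save('wr4',read_camera('wrist')); save('sc4',read_camera('scene'))"
```

```text
clock: 8.95
tool_pos: [0.509, -0.1599, 0.2714]
tool_rot: [-60.1, 0.1, -120.0]
contact_force: [-1.7, 1.6, 2.6]
grip_width: 0.0116
8.95 tcp [ 0.509  -0.1599  0.2714] [ -60.0674    0.1424 -120.0073] q [-43.4459  13.809   61.0539 119.1218  -9.7707  25.224  -98.5135] F [-1.7084  1.602   2.5978] M [0.4863 0.5658 0.0114] w 0.0116
grasp case [-0.0156  0.0909  0.1371] approach(case) [ 0.499   0.0003 -0.8666] jaw(case) [-0.0036 -1.     -0.0025]
```

View pics/wr4.png

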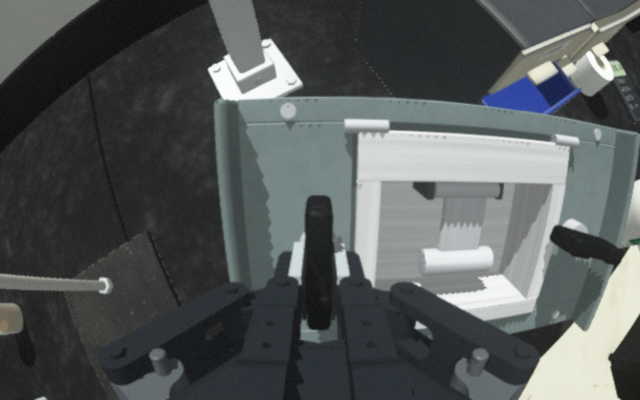

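View pics/sc4.png

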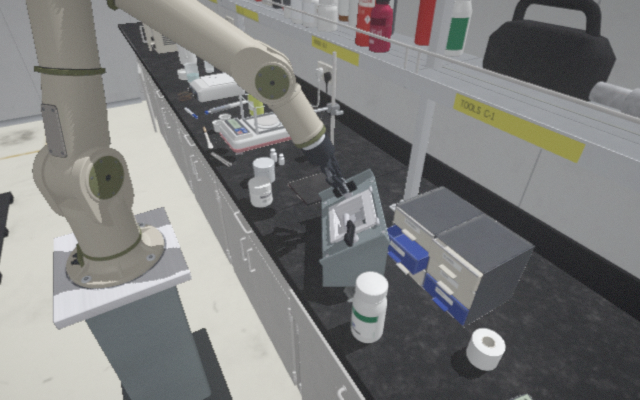

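```bash
python3 -m handwheel '[[[0,0,0,0,0,0],[0,0,0,0,0,0],[0,0,0,0,0,0],[0,-0.03,0,0,0,0],[0,-0.06,0,0,0,0],[0,-0.09,0,0,0,0],[0,-0.09,0,0,0,0]]]' 0.3 40;  python3 - <<'E'
from h import *
show(); 
o,pos,R=cur(); p=read_camera('wrist'); save('wr5',p)
X,m=wcloud(p,pos,R); L=(X-CO)@RC
h=(L[:,2]-.065-(L[:,0]+.0715)*np.tan(np.pi/6))*np.cos(np.pi/6); sl=(L[:,0]+.0715+h*.5)/np.cos(np.pi/6)
rgb=p['frame'].reshape(-1,3)
for s in(1,-1):
    k=m&(sl>.04)&(sl<.13)&(s*L[:,1]>.045)&(s*L[:,1]<.13)&(h>.024)&(h<.042)&(rgb.max(1)<70)
    q=np.stack([sl[k],L[k,1]],-1)
    if k.sum()<30: continue
    (c,sz,a)=cv2.minAreaRect((q*1000).astype(np.float32)); print(s,k.sum(),c,sz,a)
for q in ['wing_left_mid','wing_right_mid','paddle_bar','lid_hinge','case']:
    r=spot_point(q,p); print(q,[(w2c(w2world(p,d['centre'],pos,R)[0]).round(4),round(d['conf'],2)) for d in r[:2]])
R=tool(30,13); 
for y in (.03,-.03,-.09): rows([(tcp_for(c2w(deck(.085,y,.034+.08)),R),R)])
E
```

```text
clock: 9.93
tool_pos: [0.4699, -0.1376, 0.351]
tool_rot: [-60.0, 0.4, -119.8]
contact_force: [1.3, 0.0, -0.8]
grip_width: 0.03
9.925 tcp [ 0.4699 -0.1376  0.351 ] [ -59.9549    0.388  -119.8221] q [ -58.9158  -12.1484   62.4361  119.4862   34.0924   42.4627 -135.0212] F [ 1.2509  0.0422 -0.8479] M [ 0.2745  0.4431 -0.0241] w 0.03
grasp case [-0.0603  0.0916  0.2168] approach(case) [ 0.5007  0.0057 -0.8656] jaw(case) [-0.0004 -1.     -0.0068]
1 1239 (85.94915008544922, 90.56254577636719) (63.44342041015625, 10.804085731506348) 0.36810001730918884
-1 789 (85.96735382080078, -88.36885070800781) (64.15118408203125, 11.920454978942871) 77.0477294921875
wing_left_mid [(array([-0.0124,  0.093 ,  0.1269]), 0.64)]
wing_right_mid [(array([-0.0099, -0.0861,  0.1239]), 0.92)]
paddle_bar [(array([-0.007 ,  0.    ,  0.0837]), 0.6)]
lid_hinge [(array([0.0562, 0.0022, 0.139 ]), 0.72), (array([-0.0015, -0.0035,  0.0013]), 0.65)]
case [(array([-0.0029, -0.0041, -0.0024]), 0.86)]
[0.06, 0.01, 0.001, 0.2, -77.1, -0.0]
[0.12, 0.01, 0.001, 0.2, -77.1, -0.0]
[0.18, 0.01, 0.001, 0.2, -77.1, -0.0]
```

View pics/wr5.png

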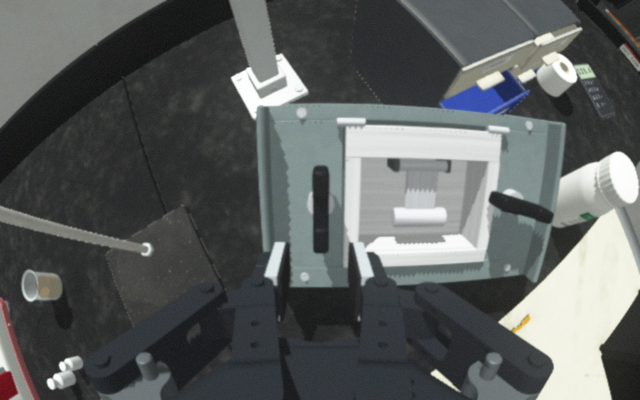

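```bash
python3 -m handwheel '[[[0.015,0.01,0,0,-9.7,0],[0.035,0.02,0,0,-19.3,0],[0.06,0.03,0,0,-29,0],[0.085,0.03,0,0,-38.6,0],[0.11,0.03,0,0,-48.2,0],[0.135,0.03,0,0,-58,0],[0.16,0.03,0,0,-67.5,0],[0.178,0.03,0.001,0.2,-77.1,0]]]' -1 40;  python3 - <<'E'
from h import *
show(); 
o,pos,R=cur(); p=read_camera('wrist'); save('wr6',p)
X,m=wcloud(p,pos,R); L=(X-CO)@RC
h=(L[:,2]-.065-(L[:,0]+.0715)*np.tan(np.pi/6))*np.cos(np.pi/6); sl=(L[:,0]+.0715+h*.5)/np.cos(np.pi/6)
rgb=p['frame'].reshape(-1,3)
for s in(1,-1):
    k=m&(sl>.04)&(sl<.13)&(s*L[:,1]>.045)&(s*L[:,1]<.13)&(h>.024)&(h<.042)&(rgb.max(1)<70)
    q=np.stack([sl[k],L[k,1]],-1)
    if k.sum()<30: continue
    (c,sz,a)=cv2.minAreaRect((q*1000).astype(np.float32)); print(s,k.sum(),c,sz,a)
R=tool(30,13); 
for h in(.064,0): rows([(tcp_for(c2w(deck(.086,-.089,.034+h)),R),R)])
E
```

```text
clock: 11.22
tool_pos: [0.3937, -0.3013, 0.3226]
tool_rot: [-82.9, -29.2, -44.5]
contact_force: [-0.0, -0.0, 0.1]
grip_width: 0.0851
11.225 tcp [ 0.3937 -0.3013  0.3226] [-82.8609 -29.1689 -44.4636] q [-45.9804 -14.0398  74.8534 121.2323  22.8601  33.8924 -26.3695] F [-0.0085 -0.0059  0.1264] M [ 0.255   0.4849 -0.0002] w 0.0851
grasp case [-0.0453 -0.0895  0.1883] approach(case) [ 0.4993 -0.0022 -0.8664] jaw(case) [ 0.8447 -0.221   0.4874]
-1 1670 (85.51289367675781, -88.5404052734375) (63.48130416870117, 11.59294605255127) 77.16895294189453
[0.001, -0.004, 0.003, 0.2, 0.8, 0.0]
[0.001, 0.06, 0.003, 0.2, 0.8, 0.0]
```

View pics/wr6.png

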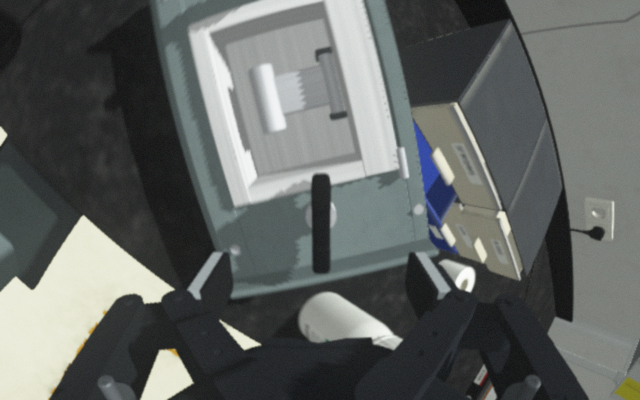

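```bash
python3 -m handwheel '[[[0.001,0.02,0.002,0.2,0.8,0],[0.001,0.04,0.003,0.2,0.8,0],[0.001,0.055,0.003,0.2,0.8,0],[0.001,0.06,0.003,0.2,0.8,0],[0.001,0.06,0.003,0.2,0.8,0]]]' -1 40;  python3 - <<'E'
from h import *
show(); 
R=tool(30,13); 
for h in(.064,0): rows([(tcp_for(c2w(deck(.086,-.089,.034+h)),R),R)])
E
```

```text
clock: 11.9
tool_pos: [0.4016, -0.3021, 0.2865]
tool_rot: [-82.6, -29.8, -45.0]
contact_force: [-1.1, -0.1, -0.2]
grip_width: 0.0853
11.9 tcp [ 0.4016 -0.3021  0.2865] [-82.5883 -29.7645 -44.9922] q [-59.849  -14.4453  89.2571 123.1645  27.8928  28.4233 -30.9888] F [-1.1274 -0.1202 -0.1657] M [ 0.2478  0.4725 -0.0104] w 0.0853
grasp case [-0.0366 -0.0867  0.1531] approach(case) [ 0.5089 -0.0045 -0.8608] jaw(case) [ 0.8377 -0.2275  0.4964]
[0.014, -0.039, 0.0, 0.1, -0.2, 0.6]
[0.013, 0.025, 0.0, 0.1, -0.2, 0.6]
```

```bash
python3 - <<'E'
from h import *
show()
P=[]
for n in ['scene','top']:
    p=read_camera(n); c,m=cloud(p); P.append(c[m])
A=np.vstack(P)
ys=np.arange(0.2,-1.3,-0.1)
print('      '+' '.join(f'{int(round(y*100)):4d}' for y in ys))
for x in np.arange(-.8,.75,0.1):
    s=[]
    for y in ys:
        k=(abs(A[:,0]-x)<.05)&(abs(A[:,1]-y)<.05)
        s.append(f'{int(round(A[k,2].max()*100)):4d}' if k.any() else '   .')
    print(f'{x:.2f}',' '.join(s))
rows([([.46,-.25,.40],tool(15)),([.447,-.24,.50],tool(0))])
E
```

```text
11.9 tcp [ 0.4016 -0.3021  0.2865] [-82.5883 -29.7645 -44.9922] q [-59.849  -14.4453  89.2571 123.1645  27.8928  28.4233 -30.9888] F [-1.1274 -0.1202 -0.1657] M [ 0.2478  0.4725 -0.0104] w 0.0853
grasp case [-0.0366 -0.0867  0.1531] approach(case) [ 0.5089 -0.0045 -0.8608] jaw(case) [ 0.8377 -0.2275  0.4964]
        20   10    0  -10  -20  -30  -40  -50  -60  -70  -80  -90 -100 -110 -120
-0.80    .    .    .    .    .    .    .    .    .    .    .    .    .    .    .
-0.70    .    .    .    .    .    .    .    .    .    .    .    .    .    .    .
-0.60    .    .    .    .    .    .    .    .    .    .    .    .    .    .    .
-0.50  -74    .    .    .    .    .    .    .    .    .    .    .    .    .    .
-0.40  -74    .    .    .    .    .  -73  -73  -74  -74  -73  -73  -73  -73  -73
-0.30  -74  -74    .    .    .    .  -73  -73  -74  -74  -73  -73  -73  -74  -74
-0.20  -74    0    0    0    0    .  -74  -73  -73  -73  -74  -74  -73  -73  -74
-0.10    1    2   36   49    0    .  -74  -73  -74  -73  -73  -73  -74  -73  -74
-0.00    1   29   49   60   62    .    .  -73  -73  -74  -74  -73  -73  -74  -74
0.10    1    2   32   61   62    .  -75  -74  -74  -74  -74  -73  -74  -73  -73
0.20  -64  -64  -64   60   62   55    .  -74  -73  -73  -74  -73  -74  -74  -73
0.30  -73  -74  -74  -73   55   54    .  -74  -10  -10  -73  -73  -73  -73  -73
0.40    1    8    8    1   49   48   25   15   10    1    1    1    1   18    6
0.50    7    7   28    9   12   28   27   15    1    1    2    1    1   20    6
0.60    5    2   28   11   16   15   17   17   18    6    2    1    1   16    5
0.70   54   49   57   57   49   49   49   49   49   49   49   49   41   12    1
[0.06, -0.085, 0.09, -1.6, -13.1, 15.6]
[0.095, -0.18, 0.1, -3.3, -12.9, 30.5]
```

```bash
python3 -m handwheel '[[[0,-0.04,0,0,0,0],[0.03,-0.08,0.03,-0.5,-4,5],[0.06,-0.11,0.06,-1.6,-9,12],[0.08,-0.145,0.09,-2.2,-13,20],[0.095,-0.18,0.1,-3.3,-13,30.5],[0.095,-0.18,0.1,-3.3,-13,30.5]]]' -1 40;  python3 - <<'E'
from h import *
show(); 
wp=[]
for a in np.arange(-36,-100,-8):
    r=.5; z=.5
    wp.append(([r*np.cos(np.radians(a)),r*np.sin(np.radians(a)),z],tool(0,0,a)))
rows(wp)
E
```

```text
clock: 12.75
tool_pos: [0.4503, -0.2364, 0.5005]
tool_rot: [-90.5, 0.1, -29.5]
contact_force: [0.5, -1.1, 0.9]
grip_width: 0.0854
12.75 tcp [ 0.4503 -0.2364  0.5005] [-90.5308   0.1407 -29.4745] q [-41.0336  14.5512  79.4262  88.51   -13.7558  88.8584   8.8711] F [ 0.485  -1.127   0.8669] M [-0.0775 -0.0003 -0.0262] w 0.0854
grasp case [-0.1062 -0.0062  0.3455] approach(case) [-0.0024 -0.0093 -1.    ] jaw(case) [ 1.      0.0057 -0.0025]
[-0.012, 0.001, -0.073, 0.5, 6.5, -0.1]
[-0.024, 0.002, -0.141, 0.5, 14.5, -0.1]
[-0.046, 0.003, -0.207, 0.6, 22.5, -0.0]
[-0.078, 0.003, -0.27, 0.6, 30.5, 0.0]
[-0.117, 0.004, -0.327, 0.6, 38.5, 0.0]
[-0.164, 0.004, -0.379, 0.6, 46.5, 0.1]
[-0.218, 0.005, -0.423, 0.6, 54.5, 0.1]
[-0.278, 0.005, -0.459, 0.6, 62.5, 0.2]
```

```bash
python3 -m handwheel '[[[-0.012,0,-0.06,0,6.5,0],[-0.024,0,-0.12,0,14,0],[-0.042,0,-0.18,0,20,0],[-0.068,0,-0.24,0,27,0],[-0.1,0,-0.3,0,34,0],[-0.14,0,-0.35,0,42,0],[-0.19,0,-0.4,0,50,0],[-0.24,0,-0.44,0,57,0]]]' -1 40;  python3 - <<'E'
from h import *
show(); 
o,p,R=cur(); a0=np.degrees(np.arctan2(p[1],p[0])); print(a0)
wp=[]
for a in np.arange(a0-7,a0-60,-7):
    r=.5; z=.5
    wp.append(([r*np.cos(np.radians(a)),r*np.sin(np.radians(a)),z],tool(0,0,a)))
rows(wp)
E
```

```text
clock: 13.75
tool_pos: [0.042, -0.4983, 0.5053]
tool_rot: [-90.4, -0.4, -86.7]
contact_force: [0.7, -0.7, 0.0]
grip_width: 0.0856
13.75 tcp [ 0.042  -0.4983  0.5053] [-90.4133  -0.422  -86.7314] q [ 11.7712  12.9045  83.0694  89.3926 -12.4609  88.5718   8.1391] F [ 0.7415 -0.7313  0.0405] M [-0.042  -0.0237  0.0141] w 0.0856
grasp case [-0.3304 -0.4365  0.3503] approach(case) [-0.002  -0.0101 -0.9999] jaw(case) [ 0.5456 -0.838   0.0074]
-85.18303263460699
[-0.002, 0.006, -0.061, 0.4, 5.5, 0.4]
[-0.012, 0.006, -0.121, 0.4, 12.5, 0.5]
[-0.028, 0.006, -0.18, 0.3, 19.4, 0.5]
[-0.052, 0.007, -0.236, 0.3, 26.4, 0.5]
[-0.083, 0.007, -0.289, 0.3, 33.4, 0.5]
[-0.119, 0.007, -0.338, 0.2, 40.4, 0.6]
[-0.162, 0.007, -0.382, 0.2, 47.4, 0.6]
[-0.209, 0.007, -0.42, 0.2, 54.4, 0.6]
```

```bash
python3 -m handwheel '[[[-0.002,0,-0.061,0,5.5,0],[-0.012,0,-0.121,0,12.5,0],[-0.028,0,-0.18,0,19.4,0],[-0.052,0,-0.236,0,26.4,0],[-0.083,0,-0.289,0,33.4,0],[-0.119,0,-0.338,0,40.4,0],[-0.162,0,-0.382,0,47.4,0],[-0.209,0,-0.42,0,54.4,0]]]' -1 40;  python3 - <<'E'
from h import *
show(); 
o,p,R=cur(); a0=np.degrees(np.arctan2(p[1],p[0])); print(a0)
wp=[]
for a in np.arange(a0+7,a0+60,7):
    r=.48; z=.51
    wp.append(([r*np.cos(np.radians(a)),r*np.sin(np.radians(a)),z],tool(0,0,a)))
rows(wp)
E
```

```text
clock: 14.75
tool_pos: [-0.3908, -0.3121, 0.507]
tool_rot: [-89.9, -0.6, -141.4]
contact_force: [-0.6, -0.2, -0.4]
grip_width: 0.0855
14.75 tcp [-0.3908 -0.3121  0.507 ] [ -89.9094   -0.6258 -141.393 ] q [ 67.7847  12.9579  83.5833  89.2818 -13.0742  88.6635   9.981 ] F [-0.6126 -0.1901 -0.4086] M [0.0269 0.0402 0.0353] w 0.0855
grasp case [-0.7985 -0.49    0.352 ] approach(case) [-0.0025 -0.0107 -0.9999] jaw(case) [-0.368  -0.9298  0.0109]
-141.3914684943158
[-0.024, -0.003, 0.059, -0.1, -7.0, 0.6]
[-0.034, -0.003, 0.116, -0.0, -14.0, 0.6]
[-0.052, -0.003, 0.172, 0.0, -21.0, 0.6]
[-0.076, -0.004, 0.225, 0.1, -28.0, 0.6]
[-0.107, -0.004, 0.275, 0.1, -35.0, 0.6]
[-0.143, -0.004, 0.321, 0.1, -42.0, 0.6]
[-0.185, -0.004, 0.362, 0.2, -49.0, 0.6]
[-0.232, -0.005, 0.398, 0.2, -56.0, 0.6]
```

```bash
python3 -m handwheel '[[[-0.024,0,0.059,0,-7,0],[-0.034,0,0.116,0,-14,0],[-0.052,0,0.172,0,-21,0],[-0.076,0,0.225,0,-28,0],[-0.107,0,0.275,0,-35,0],[-0.143,0,0.321,0,-42,0],[-0.185,0,0.362,0,-49,0],[-0.232,0,0.398,0,-56,0]]]' -1 40;  python3 - <<'E'
from h import *
show(); 
o,p,R=cur(); a0=np.degrees(np.arctan2(p[1],p[0])); print(a0)
wp=[]
for a in np.arange(a0+7,a0+60,7):
    r=.48; z=.51
    wp.append(([r*np.cos(np.radians(a)),r*np.sin(np.radians(a)),z],tool(0,0,a)))
rows(wp)
E
```

```text
clock: 15.75
tool_pos: [0.0314, -0.4785, 0.5052]
tool_rot: [-90.5, -0.5, -85.2]
contact_force: [0.5, -0.6, -0.0]
grip_width: 0.0853
15.75 tcp [ 0.0314 -0.4785  0.5052] [-90.4856  -0.4539 -85.2214] q [24.3426  0.2654 59.1534 91.8923  0.2714 87.5326 -1.7392] F [ 0.5019 -0.5906 -0.0147] M [-0.0412 -0.0016  0.0217] w 0.0853
grasp case [-0.3494 -0.4247  0.3502] approach(case) [-0.0025 -0.0113 -0.9999] jaw(case) [ 0.5675 -0.8233  0.0079]
-86.23935151116535
[-0.002, -0.005, 0.058, 0.5, -6.0, 0.4]
[-0.012, -0.006, 0.116, 0.5, -13.0, 0.4]
[-0.028, -0.006, 0.172, 0.6, -20.0, 0.4]
[-0.052, -0.007, 0.226, 0.6, -27.0, 0.3]
[-0.081, -0.008, 0.277, 0.6, -34.0, 0.3]
[-0.117, -0.008, 0.323, 0.6, -41.0, 0.3]
[-0.158, -0.009, 0.365, 0.6, -48.0, 0.2]
[-0.204, -0.01, 0.402, 0.7, -55.0, 0.2]
```

```bash
python3 -m handwheel '[[[-0.002,0,0.058,0.5,-6,0],[-0.012,0,0.116,0.5,-13,0],[-0.028,0,0.172,0.5,-20,0],[-0.052,0,0.226,0.5,-27,0],[-0.081,0,0.277,0.5,-34,0],[-0.117,0,0.323,0.5,-41,0],[-0.158,0,0.365,0.5,-48,0],[-0.2,0,0.402,0.5,-55,0]]]' -1 40;  python3 - <<'E'
from h import *
show(); 
R=tool(30,13)
for h in(.1,.06,.03,0): rows([(tcp_for(c2w(deck(.086,-.089,.034+h)),R),R)])
E
```

```text
clock: 16.75
tool_pos: [0.4166, -0.2443, 0.5001]
tool_rot: [-90.2, -0.1, -30.0]
contact_force: [1.0, -0.5, 0.7]
grip_width: 0.0855
16.75 tcp [ 0.4166 -0.2443  0.5001] [-90.2198  -0.0876 -30.0198] q [-3.9912  1.7715 31.6815 91.15   -0.7079 87.264  -2.3093] F [ 0.9751 -0.5119  0.6718] M [-0.0423 -0.0165 -0.0014] w 0.0855
grasp case [-0.1309 -0.0289  0.3451] approach(case) [ 0.0015 -0.0038 -1.    ] jaw(case) [ 1.     -0.0038  0.0015]
[-0.01, 0.142, -0.06, 3.7, 12.5, -29.8]
[0.01, 0.177, -0.06, 3.7, 12.5, -29.8]
[0.025, 0.203, -0.06, 3.7, 12.5, -29.8]
[0.039, 0.229, -0.06, 3.7, 12.5, -29.8]
```

```bash
python3 -m handwheel '[[[-0.003,0.04,-0.02,1.2,4,-10],[-0.006,0.09,-0.04,2.4,8,-20],[-0.01,0.142,-0.06,3.7,12.5,-29.8],[-0.01,0.142,-0.06,3.7,12.5,-29.8],[0.01,0.177,-0.06,3.7,12.5,-29.8],[0.015,0.186,-0.06,3.7,12.5,-29.8]]]' -1 40;  python3 - <<'E'
from h import *
show(); 
R=tool(30,13)
for h in(.1,.06,.03,0): rows([(tcp_for(c2w(deck(.086,-.089,.034+h)),R),R)])
E
```

```text
clock: 17.5
tool_pos: [0.3993, -0.3049, 0.3124]
tool_rot: [-82.6, -29.1, -44.7]
contact_force: [-0.5, -0.1, 0.1]
grip_width: 0.0853
17.5 tcp [ 0.3993 -0.3049  0.3124] [-82.6471 -29.0718 -44.736 ] q [ -2.1135   0.1808  37.3    120.3089  -5.5228  29.8584  -3.6074] F [-0.504  -0.0709  0.0845] M [0.2332 0.4814 0.0129] w 0.0853
grasp case [-0.0388 -0.0897  0.1781] approach(case) [ 0.4986 -0.0006 -0.8668] jaw(case) [ 0.8445 -0.2253  0.4859]
[0.001, -0.052, 0.001, 0.1, -0.0, -0.1]
[0.001, -0.012, 0.001, 0.1, -0.0, -0.1]
[0.001, 0.018, 0.001, 0.1, -0.0, -0.1]
[0.001, 0.048, 0.001, 0.1, -0.0, -0.1]
```

Much better configuration. Descend and grip.

```bash
python3 -m handwheel '[[[0.001,0.02,0.001,0,0,0],[0.001,0.038,0.001,0,0,0],[0.001,0.048,0.001,0,0,0],[0.001,0.048,0.001,0,0,0]]]' -1 40; python3 -m handwheel '[[[0,0,0,0,0,0],[0,0,0,0,0,0],[0,0,0,0,0,0],[0,0,0,0,0,0],[0,0,0,0,0,0],[0,0,0,0,0,0],[0,0,0,0,0,0],[0,0,0,0,0,0]]]' 1 40;  python3 - <<'E'
from h import *
show()
E
```

```text
clock: 18.0
tool_pos: [0.4211, -0.3171, 0.2706]
tool_rot: [-82.7, -29.0, -44.8]
contact_force: [0.0, 0.4, 0.1]
grip_width: 0.0854
clock: 19.0
tool_pos: [0.4211, -0.3171, 0.271]
tool_rot: [-82.7, -29.0, -44.8]
contact_force: [-4.6, 2.1, 6.7]
grip_width: 0.0107
19.0 tcp [ 0.4211 -0.3171  0.271 ] [-82.6955 -29.     -44.7657] q [  0.4315   8.232   36.6191 119.5939 -18.3122  25.0166   7.2481] F [-4.6486  2.0991  6.6642] M [0.4283 0.6222 0.0628] w 0.0107
grasp case [-0.014  -0.0895  0.1365] approach(case) [ 0.4974 -0.0014 -0.8675] jaw(case) [ 0.845  -0.2259  0.4848]
```

```bash
python3 -m handwheel '[[[0,0,0,0,-8,0],[0,0,0,0,-16,0],[0,0,0,0,-24,0],[0,0,0,0,-32,0],[0,0,0,0,-40,0],[0,0,0,0,-48,0],[0,0,0,0,-56,0],[0,0,0,0,-64,0]]]' 1 40;  python3 -c "
from h import *
show()
R=tool(30,-90); rows([(tcp_for(c2w(deck(.086,-.089,.034)),R),R)])"
```

```text
clock: 20.0
tool_pos: [0.4214, -0.3171, 0.2711]
tool_rot: [-114.1, -18.1, 25.3]
contact_force: [0.7, 0.5, 0.8]
grip_width: 0.0111
20.0 tcp [ 0.4214 -0.3171  0.2711] [-114.1489  -18.1264   25.2971] q [ 10.2373   7.6874  25.8448 119.2275 -14.1517  24.6484  67.7261] F [0.6839 0.5045 0.8087] M [ 0.2714  0.2542 -0.0155] w 0.0111
grasp case [-0.0137 -0.0893  0.1367] approach(case) [ 0.498  -0.0013 -0.8672] jaw(case) [0.5438 0.7794 0.3111]
[-0.0, -0.001, 0.0, -0.1, -38.8, -0.1]
```

```bash
python3 -m handwheel '[[[0,0,0,0,-8,0],[0,0,0,0,-16,0],[0,0,0,0,-24,0],[0,0,0,0,-32,0],[0,0,0,0,-39,0],[0,0,0,0,-39,0]]]' 1 40;  python3 -c "
from h import *
show(); save('wr7',read_camera('wrist'))"
```

```text
clock: 20.75
tool_pos: [0.4215, -0.317, 0.2712]
tool_rot: [-119.9, 0.1, 60.3]
contact_force: [0.4, 0.3, 1.2]
grip_width: 0.011
20.75 tcp [ 0.4215 -0.317   0.2712] [-119.8776    0.1389   60.3237] q [ 15.7931   7.5469  19.803  119.01   -12.0266  24.5127 104.7683] F [0.4445 0.3158 1.1556] M [0.4027 0.1732 0.1463] w 0.011
grasp case [-0.0136 -0.0891  0.1368] approach(case) [ 0.4982 -0.001  -0.8671] jaw(case) [-0.0022  1.     -0.0024]
```

View pics/wr7.png

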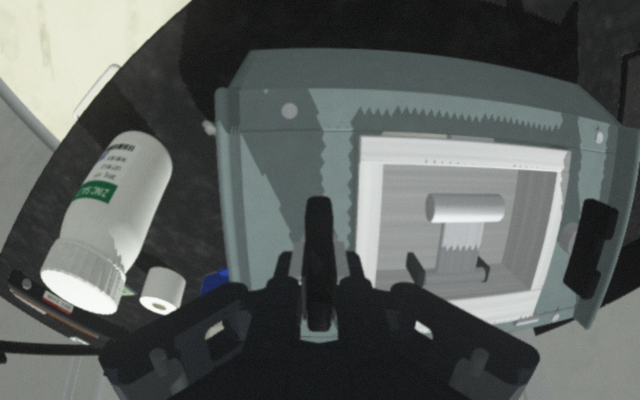

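```bash
python3 -m handwheel '[[[0,0,0,0,0,0],[0,0,0,0,0,0],[0,0,0,0,0,0],[0,-0.03,0,0,0,0],[0,-0.06,0,0,0,0],[0,-0.07,0,0,0,0],[0,-0.07,0,0,0,0]]]' 0.3 40;  python3 - <<'E'
from h import *
show(); 
o,pos,R=cur(); p=read_camera('wrist'); save('wr8',p)
X,m=wcloud(p,pos,R); L=(X-CO)@RC
h=(L[:,2]-.065-(L[:,0]+.0715)*np.tan(np.pi/6))*np.cos(np.pi/6); sl=(L[:,0]+.0715+h*.5)/np.cos(np.pi/6)
rgb=p['frame'].reshape(-1,3)
for s in(1,-1):
    k=m&(sl>.04)&(sl<.13)&(s*L[:,1]>.045)&(s*L[:,1]<.13)&(h>.024)&(h<.042)&(rgb.max(1)<70)
    q=np.stack([sl[k],L[k,1]],-1)
    if k.sum()<30: continue
    (c,sz,a)=cv2.minAreaRect((q*1000).astype(np.float32)); print(s,k.sum(),c,sz,a)
k=m&(abs(sl-.066)<.02)&(abs(L[:,1])<.045)&(h>-.014)&(h<.004)
print('bar',k.sum(),np.percentile(sl[k],[2,50,98]),np.percentile(L[k,1],[1,50,99]),np.percentile(h[k],[2,50,98]))
k=m&(abs(sl-.066)<.008)&(abs(L[:,1])<.045)&(h>-.014)&(h<.004)
print('bar',k.sum(),np.percentile(sl[k],[2,50,98]),np.percentile(L[k,1],[1,50,99]),np.percentile(h[k],[2,50,98]))
for q in ['paddle_bar']:
    r=spot_point(q,p); print(q,[(w2c(w2world(p,d['centre'],pos,R)[0]).round(4),round(d['conf'],2)) for d in r[:2]])
print(deck(.066,0,-.01))
R=tool(30,-90); rows([(tcp_for(c2w(deck(.066,0,.07)),R),R)])
E
```

```text
clock: 21.68
tool_pos: [0.3914, -0.2996, 0.3322]
tool_rot: [-120.0, 0.1, 60.2]
contact_force: [-0.2, -0.7, -0.2]
grip_width: 0.03
21.675 tcp [ 0.3914 -0.2996  0.3322] [-119.9526    0.0559   60.2388] q [ 13.3266  -2.1137  21.0221 119.5595  -2.9283  32.5832  96.8391] F [-0.2257 -0.7488 -0.2448] M [ 0.2398  0.4433 -0.0153] w 0.03
grasp case [-0.0482 -0.0889  0.1979] approach(case) [ 0.4993 -0.0005 -0.8664] jaw(case) [-0.0007  1.     -0.001 ]
1 1245 (84.54600524902344, 89.70014953613281) (63.36026382446289, 13.956013679504395) 0.1646086573600769
-1 1534 (84.53265380859375, -89.24282836914062) (63.27365493774414, 11.571194648742676) 0.43988481163978577
bar 1741 [0.0575 0.0673 0.085 ] [-0.0242 -0.0013  0.0243] [-0.0111 -0.0051 -0.0017]
bar 1177 [0.0582 0.0649 0.0737] [-0.0243 -0.0018  0.0246] [-0.0102 -0.0036 -0.0016]
paddle_bar [(array([-0.0061, -0.0019,  0.0851]), 0.93)]
[-0.0093  0.      0.0893]
[0.089, 0.032, 0.02, -0.2, 0.1, -0.0]
```

View pics/wr8.png

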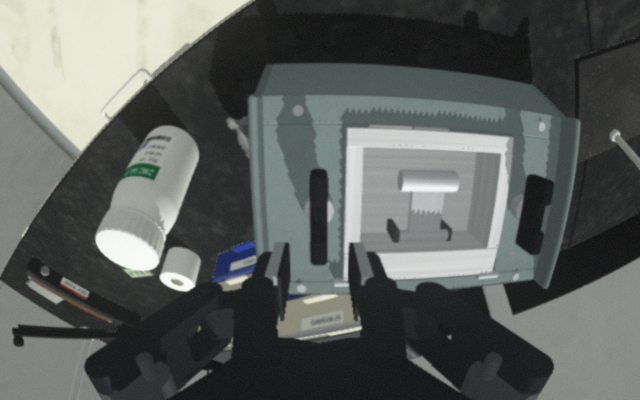

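```bash
python3 -m handwheel '[[[0.03,0,0.007,0,0,0],[0.06,0.01,0.014,0,0,0],[0.089,0.02,0.02,0,0,0],[0.089,0.032,0.02,0,0,0],[0.089,0.032,0.02,0,0,0]]]' -0.65 40;  python3 - <<'E'
from h import *
show(); 
R=tool(30,-90); rows([(tcp_for(c2w(deck(.066,0,h)),R),R) for h in (.03,-.01,-.015)])
save('wr9',read_camera('wrist'))
E
```

```text
clock: 22.4
tool_pos: [0.4341, -0.2219, 0.2915]
tool_rot: [-119.6, 0.1, 60.2]
contact_force: [-0.4, -0.1, 0.6]
grip_width: 0.0701
22.4 tcp [ 0.4341 -0.2219  0.2915] [-119.6412    0.1372   60.2207] q [  8.6997   0.7133  13.2335 122.7675   8.3854  27.3985  75.6998] F [-0.4037 -0.0952  0.6055] M [ 0.2029  0.504  -0.0109] w 0.0701
grasp case [-0.0505 -0.0005  0.1568] approach(case) [ 0.4946 -0.0019 -0.8691] jaw(case) [-0.0004  1.     -0.0024]
[0.0, 0.039, -0.001, -0.4, 0.1, -0.1]
[0.0, 0.079, -0.001, -0.4, 0.1, -0.1]
[0.0, 0.084, -0.001, -0.4, 0.1, -0.1]
```

View pics/wr9.png

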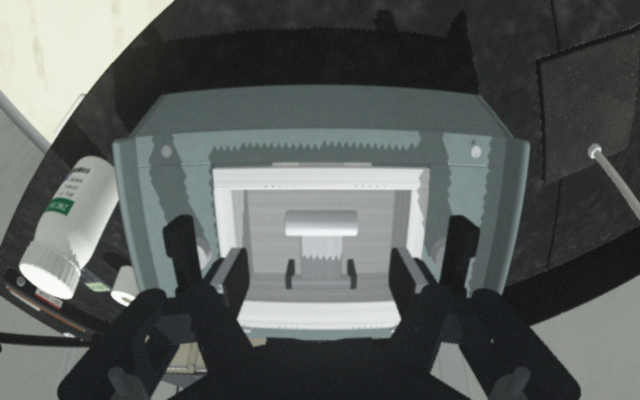

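```bash
python3 -m handwheel '[[[0,0.02,0,-0.4,0,0],[0,0.039,-0.001,-0.4,0,0],[0,0.055,-0.001,-0.4,0,0],[0,0.07,-0.001,-0.4,0,0],[0,0.082,-0.001,-0.4,0,0],[0,0.082,-0.001,-0.4,0,0]]]' -0.65 40;  python3 - <<'E'
from h import *
show(); 
save('wr10',read_camera('wrist'))
E
```

```text
clock: 23.2
tool_pos: [0.4696, -0.2437, 0.2209]
tool_rot: [-120.0, 0.2, 60.1]
contact_force: [-0.5, 0.4, -0.3]
grip_width: 0.0702
23.2 tcp [ 0.4696 -0.2437  0.2209] [-120.0333    0.1507   60.104 ] q [ 11.0811  12.3806  12.7235 121.1443   3.3205  16.9805  80.0237] F [-0.5202  0.3834 -0.327 ] M [ 0.294   0.48   -0.0348] w 0.0702
grasp case [-0.0079 -0.0019  0.0867] approach(case) [ 0.5005 -0.0031 -0.8657] jaw(case) [ 0.0017  1.     -0.0026]
```

View pics/wr10.png

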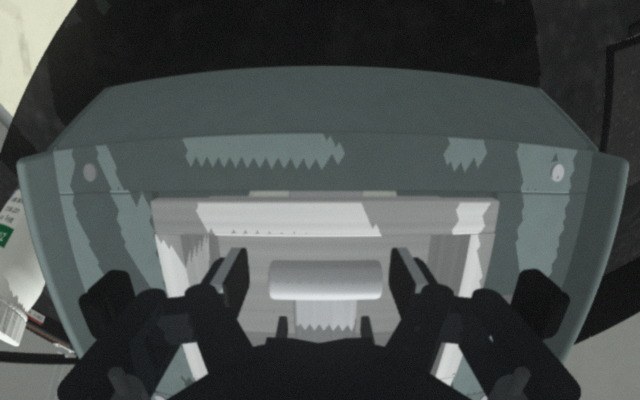

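```bash
python3 -m handwheel '[[[0,0,0,0,0,0],[0,0,0,0,0,0],[0,0,0,0,0,0],[0,0,0,0,0,0],[0,0,0,0,0,0]]]' 1 60;  python3 - <<'E'
from h import *
show(); 
save('wr11',read_camera('wrist'))
E
```

```text
clock: 23.88
tool_pos: [0.4702, -0.2418, 0.2223]
tool_rot: [-120.1, 0.0, 60.2]
contact_force: [-4.1, 9.4, 6.1]
grip_width: 0.0491
23.875 tcp [ 0.4702 -0.2418  0.2223] [-120.1172    0.0189   60.2353] q [ 10.984   12.1835  12.6061 121.1645   3.2736  17.054   79.9763] F [-4.0672  9.4394  6.1383] M [1.8005 0.188  0.2702] w 0.0491
grasp case [-0.0081  0.0005  0.0883] approach(case) [ 0.5018  0.     -0.865 ] jaw(case) [-0.0006  1.     -0.0003]
```

View pics/wr11.png

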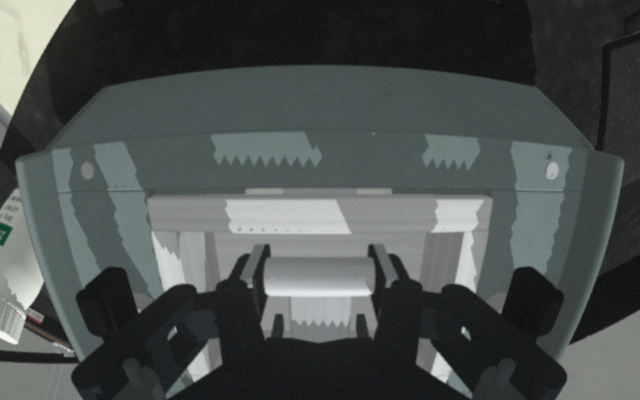

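```bash
cat >> h.py <<'E'
def barpos(phi,lam):
    x=-.036-.048*np.cos(phi); z=-.0105+.048*np.sin(phi)
    x,z=x*np.cos(lam)+z*np.sin(lam), -x*np.sin(lam)+z*np.cos(lam)
    return deck(.15+x,0,z)
OFF=np.load('off.npy') if __import__('os').path.exists('off.npy') else None
def traj(L):
    out=[]
    for phi,lam,tilt in L:
        R=tool(tilt,-90); out.append((c2w(barpos(phi,lam))-R@OFF,R))
    rows(out)
E
python3 - <<'E'
import h
from h import *
o,p,R=cur(); h.OFF=R.T@(c2w(barpos(0,0))-p); print(h.OFF); np.save('off.npy',h.OFF)
traj([(.1,0,30),(.2,0,30),(.3,0,30),(.4,0,30),(.45,0,30)])
E
```

```text
[-0.0005  0.1539  0.0005]
[-0.0, -0.005, -0.001, 0.1, 0.0, -0.0]
[-0.0, -0.01, -0.001, 0.1, 0.0, -0.0]
[-0.0, -0.014, -0.002, 0.1, 0.0, -0.0]
[-0.0, -0.019, -0.004, 0.1, 0.0, -0.0]
[-0.0, -0.021, -0.005, 0.1, 0.0, -0.0]
```

```bash
python3 -m handwheel '[[[0,-0.005,-0.001,0,0,0],[0,-0.01,-0.001,0,0,0],[0,-0.014,-0.002,0,0,0],[0,-0.019,-0.004,0,0,0],[0,-0.021,-0.005,0,0,0],[0,-0.021,-0.005,0,0,0]]]' 1 60;  python3 - <<'E'
from h import *
show(); 
save('wr12',read_camera('wrist'))
traj([(.45,a,30-35*a) for a in np.arange(.1,.85,.1)])
E
```

```text
clock: 24.68
tool_pos: [0.4645, -0.2382, 0.2427]
tool_rot: [-120.0, 0.0, 60.3]
contact_force: [4.8, -0.6, -8.5]
grip_width: 0.0485
24.675 tcp [ 0.4645 -0.2382  0.2427] [-120.0343    0.03     60.2744] q [ 10.143    9.3968  13.1602 121.1549   4.3255  19.9203  79.1722] F [ 4.8403 -0.556  -8.4589] M [0.8007 0.4685 0.1581] w 0.0485
grasp case [-0.015   0.0008  0.1085] approach(case) [ 0.5005  0.0002 -0.8657] jaw(case) [-0.0013  1.     -0.0005]
[-0.0, -0.007, -0.012, 3.5, 0.1, 0.0]
[-0.0, -0.014, -0.023, 7.0, 0.1, 0.0]
[-0.0, -0.02, -0.035, 10.5, 0.1, 0.0]
[-0.0, -0.025, -0.048, 14.0, 0.1, -0.0]
[-0.0, -0.029, -0.062, 17.5, 0.1, -0.0]
[-0.0, -0.032, -0.076, 21.0, 0.1, -0.0]
[-0.0, -0.034, -0.09, 24.5, 0.1, -0.0]
[-0.0, -0.035, -0.104, 28.0, 0.1, -0.0]
```

View pics/wr12.png

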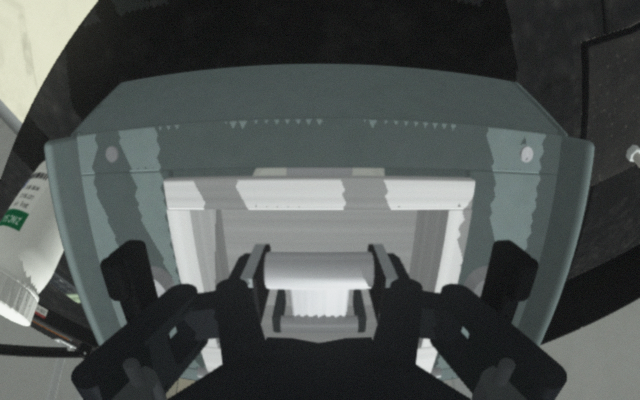

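```bash
python3 -m handwheel '[[[0,-0.004,-0.006,1.8,0,0],[0,-0.007,-0.012,3.5,0,0],[0,-0.011,-0.018,5.3,0,0],[0,-0.014,-0.023,7,0,0],[0,-0.017,-0.029,8.8,0,0],[0,-0.02,-0.035,10.5,0,0],[0,-0.02,-0.035,10.5,0,0]]]' 1 60;  python3 - <<'E'
from h import *
show(); 
save('wr13',read_camera('wrist')); save('sc13',read_camera('scene'))
traj([(.45,a,30-35*a) for a in np.arange(.4,1.01,.1)])
E
```

```text
clock: 25.6
tool_pos: [0.4814, -0.2477, 0.2763]
tool_rot: [-109.3, 0.0, 60.3]
contact_force: [0.4, 1.6, -9.3]
grip_width: 0.0488
25.6 tcp [ 0.4814 -0.2477  0.2763] [-109.3302    0.0488   60.2739] q [ 12.3713  11.1934  11.9408 111.5267  -0.4278  38.2884  84.2745] F [ 0.4067  1.5762 -9.3124] M [0.9734 0.8381 0.03  ] w 0.0488
grasp case [-0.0219  0.0008  0.13  ] approach(case) [ 0.331  -0.0004 -0.9436] jaw(case) [-0.0013  1.     -0.0009]
[-0.0, -0.008, -0.013, 3.4, 0.1, -0.0]
[-0.0, -0.015, -0.026, 6.9, 0.1, -0.0]
[-0.0, -0.02, -0.039, 10.4, 0.1, -0.0]
[-0.0, -0.025, -0.053, 13.9, 0.1, -0.0]
[-0.0, -0.029, -0.067, 17.4, 0.1, -0.0]
[-0.0, -0.031, -0.081, 20.9, 0.1, -0.0]
[-0.001, -0.032, -0.096, 24.4, 0.1, -0.0]
```

View pics/wr13.png

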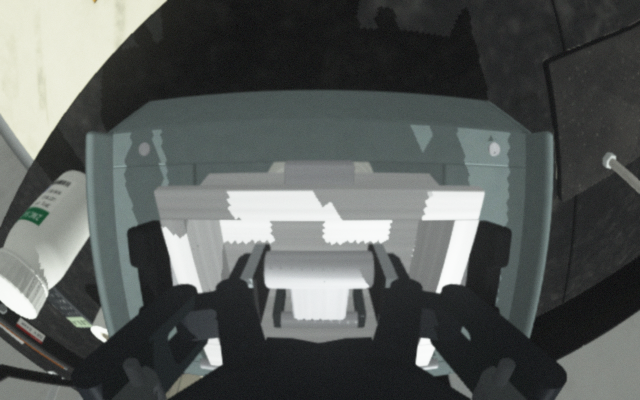

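View pics/sc13.png

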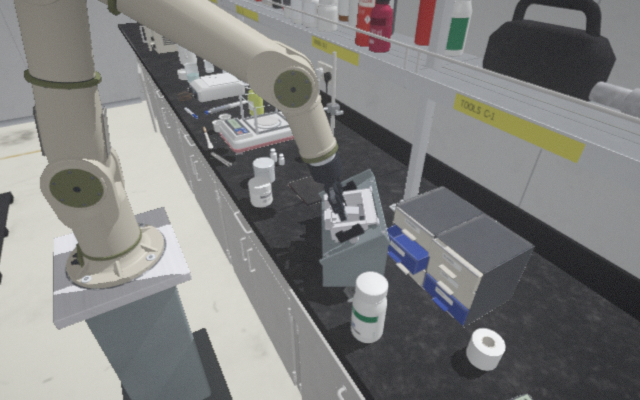

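The lid is lifting, with its front edge clear of the case at wrist px (320,200). Continue.

```bash
python3 -m handwheel '[[[0,-0.008,-0.013,3.4,0,0],[0,-0.015,-0.026,6.9,0,0],[0,-0.02,-0.039,10.4,0,0],[0,-0.025,-0.053,13.9,0,0],[0,-0.027,-0.06,15.6,0,0],[0,-0.027,-0.06,15.6,0,0]]]' 1 60;  python3 - <<'E'
from h import *
show(); 
save('wr14',read_camera('wrist')); 
traj([(.45,a,30-35*a) for a in (.8,.85,.9,.95,1.,1.05)])
E
```

```text
clock: 26.45
tool_pos: [0.5221, -0.2709, 0.3201]
tool_rot: [-93.6, 0.1, 60.3]
contact_force: [-2.5, 2.9, -9.7]
grip_width: 0.0487
26.45 tcp [ 0.5221 -0.2709  0.3201] [-93.5896   0.071   60.2834] q [14.4773 19.2386 12.1551 93.816  -4.0854 63.8191 87.8238] F [-2.5317  2.9058 -9.7358] M [0.9329 1.108  0.1061] w 0.0487
grasp case [-0.0167  0.0009  0.1654] approach(case) [ 0.0626 -0.0011 -0.998 ] jaw(case) [-0.0015  1.     -0.0012]
[-0.001, -0.005, -0.007, 1.6, 0.1, -0.1]
[-0.001, -0.008, -0.014, 3.4, 0.1, -0.1]
[-0.001, -0.011, -0.02, 5.1, 0.1, -0.1]
[-0.001, -0.014, -0.027, 6.9, 0.1, -0.1]
[-0.001, -0.017, -0.034, 8.6, 0.1, -0.1]
[-0.001, -0.019, -0.042, 10.4, 0.1, -0.1]
```

View pics/wr14.png

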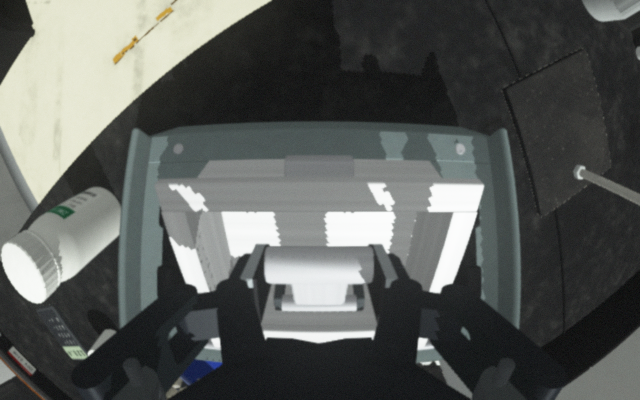

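```bash
python3 -m handwheel '[[[0,-0.005,-0.007,1.6,0,0],[0,-0.008,-0.014,3.4,0,0],[0,-0.011,-0.02,5.1,0,0],[0,-0.014,-0.027,6.9,0,0],[0,-0.014,-0.027,6.9,0,0],[0,-0.014,-0.027,6.9,0,0]]]' 1 60;  python3 - <<'E'
from h import *
show(); 
o,pos,R=cur(); p=read_camera('wrist'); save('wr15',p)
X,m=wcloud(p,pos,R); L=(X-CO)@RC
k=m&(abs(L[:,1])>.06)&(abs(L[:,1])<.068)&(L[:,2]>.15)&(abs(L[:,0])<.1)
q=L[k][:,[0,2]]; print(k.sum(),q.min(0),q.max(0)); a=np.polyfit(q[:,0],q[:,1],1); print('lid slope',np.degrees(np.arctan(a[0])), 'lam',np.radians(30-np.degrees(np.arctan(a[0]))))
traj([(.45,a,30-35*a) for a in (.95,1.,1.05)])
E
```

```text
clock: 27.25
tool_pos: [0.5439, -0.2833, 0.3351]
tool_rot: [-86.7, 0.1, 60.3]
contact_force: [-3.3, 3.2, -10.7]
grip_width: 0.0486
27.25 tcp [ 0.5439 -0.2833  0.3351] [-86.7107   0.0697  60.2858] q [15.5502 24.2533 12.3076 84.9823 -5.3029 74.6241 88.7859] F [ -3.2671   3.2167 -10.7418] M [0.8466 0.9171 0.0837] w 0.0486
grasp case [-0.0102  0.0009  0.1804] approach(case) [-0.0574 -0.0013 -0.9984] jaw(case) [-0.0015  1.     -0.0012]
5407 [-0.0615  0.1501] [0.0085 0.2686]
lid slope 34.154541481442955 lam -0.07251042776186246
[-0.001, -0.001, -0.001, -0.0, 0.1, -0.1]
[-0.001, -0.004, -0.008, 1.7, 0.1, -0.1]
[-0.001, -0.007, -0.015, 3.5, 0.1, -0.1]
```

View pics/wr15.png

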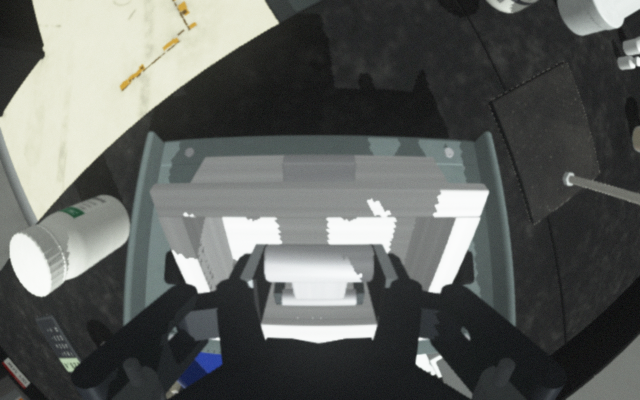

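```bash
python3 -m handwheel '[[[0,-0.002,-0.004,0.8,0,0],[0,-0.004,-0.008,1.7,0,0],[0,-0.005,-0.01,2.2,0,0],[0,-0.005,-0.01,2.2,0,0]]]' 1 60;  python3 - <<'E'
from h import *
show(); 
p=read_camera('scene'); c,m=cloud(p); save('sc15',p)
for nm in ('scene','top'):
    p=read_camera(nm); c,m=cloud(p); L=(c-CO)@RC
    k=m&(abs(abs(L[...,1])-.064)<.005)&(L[...,2]>.12)&(L[...,2]<.24)&(abs(L[...,0])<.1)
    q=L[k][:,[0,2]]; print(nm,len(q)); 
    print(q[np.argsort(q[:,0])][::max(1,len(q)//25)])
E
```

```text
clock: 27.8
tool_pos: [0.5526, -0.2882, 0.3391]
tool_rot: [-84.4, 0.1, 60.3]
contact_force: [-5.0, 5.2, -10.9]
grip_width: 0.0486
27.8 tcp [ 0.5526 -0.2882  0.3391] [-84.4424   0.0746  60.2819] q [15.9646 26.2363 12.3521 81.7266 -5.7032 78.2041 89.0612] F [ -4.9622   5.1838 -10.933 ] M [0.9166 1.1701 0.0172] w 0.0486
grasp case [-0.0064  0.0009  0.1848] approach(case) [-0.0968 -0.0014 -0.9953] jaw(case) [-0.0014  1.     -0.0013]
scene 669
[[-0.0626  0.1557]
 [-0.0528  0.2001]
 [-0.0488  0.1645]
 [-0.0449  0.1973]
 [-0.0417  0.1612]
 [-0.0372  0.1645]
 [-0.0343  0.1449]
 [-0.032   0.1494]
 [-0.0289  0.1875]
 [-0.0267  0.175 ]
 [-0.0237  0.1628]
 [-0.0211  0.1651]
 [-0.0191  0.1802]
 [-0.0161  0.1634]
 [-0.0127  0.1396]
 [-0.0083  0.1791]
 [-0.0043  0.2398]
 [ 0.0011  0.142 ]
 [ 0.0062  0.1672]
 [ 0.0124  0.1523]
 [ 0.0195  0.134 ]
 [ 0.0248  0.1342]
 [ 0.0305  0.1594]
 [ 0.0376  0.1513]
 [ 0.0478  0.1498]
 [ 0.064   0.1438]]
top 91
[[-0.0616  0.1618]
 [-0.0546  0.1981]
 [-0.0523  0.1988]
 [-0.05    0.2006]
 [-0.0475  0.1996]
 [-0.0448  0.1979]
 [-0.042   0.1956]
 [-0.0399  0.1941]
 [-0.0367  0.1888]
 [-0.0348  0.193 ]
 [-0.0317  0.189 ]
 [-0.0296  0.1914]
 [-0.0268  0.1893]
 [-0.0247  0.1918]
 [-0.0217  0.1844]
 [-0.0192  0.1846]
 [-0.0168  0.1851]
 [-0.0137  0.1816]
 [-0.0113  0.1823]
 [-0.0084  0.1802]
 [-0.0054  0.1799]
 [-0.001   0.1749]
 [ 0.0388  0.1563]
 [ 0.0421  0.1553]
 [ 0.0463  0.1531]
 [ 0.0502  0.1487]
 [ 0.0541  0.1481]
 [ 0.06    0.1404]
 [ 0.0628  0.1466]
 [ 0.0667  0.141 ]
 [ 0.0718  0.1439]]
```

```bash
python3 -m handwheel '[[[0,0,0,0,0,0],[0,0,0,0,0,0],[0,0,0,0,0,0],[0,0,0,0,0,0]]]' -0.4 60;  python3 - <<'E'
from h import *
show(); save('wr16',read_camera('wrist'))
E
```

```text
clock: 28.45
tool_pos: [0.5527, -0.2884, 0.3398]
tool_rot: [-84.6, 0.1, 60.3]
contact_force: [0.2, 0.1, -0.7]
grip_width: 0.0597
28.45 tcp [ 0.5527 -0.2884  0.3398] [-84.5563   0.0698  60.2789] q [15.9639 26.1859 12.3615 81.7023 -5.6979 78.1644 89.0624] F [ 0.1902  0.1211 -0.7152] M [-0.0998 -0.0915  0.029 ] w 0.0597
grasp case [-0.0059  0.0008  0.1855] approach(case) [-0.0949 -0.0013 -0.9955] jaw(case) [-0.0014  1.     -0.0012]
```

View pics/wr16.png

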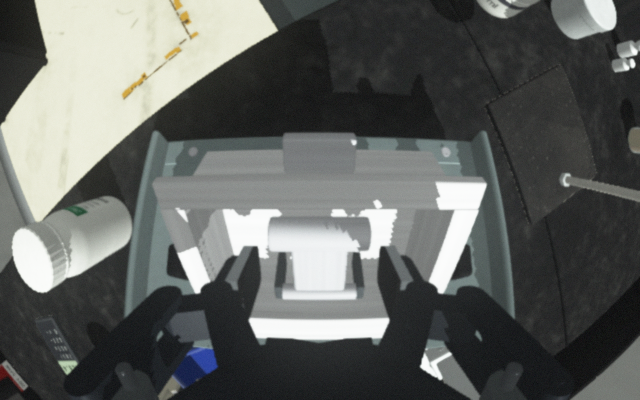

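The bar has dropped free between the fingers (320,233), the lid stands open, and the force is near zero. Retract.

```bash
python3 -m handwheel '[[[0,-0.012,0,0,0,0],[0,-0.025,0,0,0,0],[0,-0.045,0,0,0,0],[0,-0.07,0,0,0,0],[0,-0.1,0.02,0,0,0],[0,-0.12,0.06,0,0,0],[0,-0.13,0.1,0,0,0],[0,-0.13,0.1,0,0,0]]]' - 60;  python3 - <<'E'
from h import *
show()
o,pos,R=cur(); p=read_camera('wrist'); save('wr17',p)
X,m=wcloud(p,pos,R); L=(X-CO)@RC
k=m&(abs(abs(L[:,1])-.064)<.004)&(L[:,2]>.145)&(L[:,2]<.24)&(L[:,0]>-.045)&(L[:,0]<.04)
q=L[k][:,[0,2]]; a=np.polyfit(q[:,0],q[:,1],1); print(len(q),'lam',np.radians(30)-np.arctan(a[0]))
rgb=p['frame'].reshape(-1,3)
h=(L[:,2]-.065-(L[:,0]+.0715)*np.tan(np.pi/6))*np.cos(np.pi/6); sl=(L[:,0]+.0715+h*.5)/np.cos(np.pi/6)
for s in(1,-1):
    k=m&(sl>.04)&(sl<.13)&(s*L[:,1]>.072)&(s*L[:,1]<.13)&(h>.024)&(h<.042)&(rgb.max(1)<70)
    qq=np.stack([sl[k],L[k,1]],-1)
    if k.sum()<30: print(s,k.sum()); continue
    print(s,k.sum(),cv2.minAreaRect((qq*1000).astype(np.float32)))
p=read_camera('scene'); save('sc17',p)
for q in ['bottle','jar','tin']:
    r=spot_point(q,p); print(q,[(w(p,d['centre']).round(4),round(d['conf'],2)) for d in r[:2]])
p=read_camera('top'); save('top17',p)
for q in ['bottle','jar','tin']:
    r=spot_point(q,p); print(q,[(w(p,d['centre']).round(4),round(d['conf'],2)) for d in r[:2]])
E
```

```text
clock: 29.5
tool_pos: [0.4754, -0.2445, 0.4821]
tool_rot: [-84.8, -0.0, 60.3]
contact_force: [1.0, 0.2, 0.6]
grip_width: 0.0595
29.5 tcp [ 0.4754 -0.2445  0.4821] [-84.8112  -0.0062  60.2812] q [13.4603 11.3009 12.6548 82.9335 -2.8044 91.2148 86.3376] F [0.9742 0.1694 0.6221] M [-0.0552 -0.0805 -0.0509] w 0.0595
grasp case [-0.0941  0.0008  0.3277] approach(case) [-0.0904 -0.     -0.9959] jaw(case) [-0.0014  1.      0.0001]
323 lam 0.9837053038926165
1 74 ((62.91305923461914, 90.48207092285156), (15.933608055114746, 9.689178466796875), 1.9544750452041626)
-1 86 ((61.131622314453125, -91.11805725097656), (10.066104888916016, 19.369060516357422), 55.06087875366211)
bottle [(array([ 0.4331, -0.519 , -0.0027]), 0.89)]
jar [(array([0.4231, 0.0322, 0.0033]), 0.94)]
tin [(array([ 0.4774,  0.1461, -0.001 ]), 0.73), (array([ 0.5265, -0.2693,  0.1701]), 0.47)]
bottle [(array([ 0.4338, -0.5196, -0.0006]), 0.95)]
jar [(array([0.4206, 0.025 , 0.0025]), 0.96)]
tin [(array([0.4801, 0.141 , 0.0022]), 0.76)]
```

View pics/wr17.png

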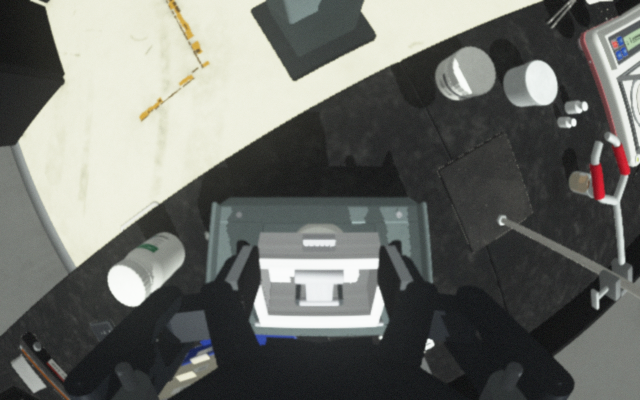

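View pics/sc17.png

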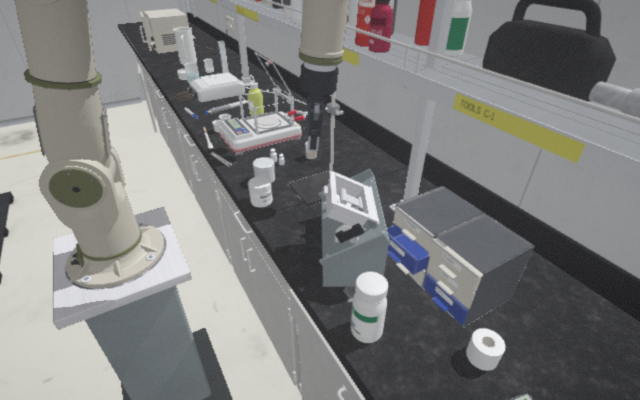

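```bash
python3 - <<'E'
import cv2
a=cv2.imread('pics/sc17.png')[160:300,300:410]; b=cv2.imread('pics/top17.png')[135:245,285:405]
cv2.imwrite('pics/z.png',cv2.hconcat([cv2.resize(a,(390,500),interpolation=2),cv2.resize(b,(400,500),interpolation=2)]))
E
```

```text
(no output)
```

View pics/z.png

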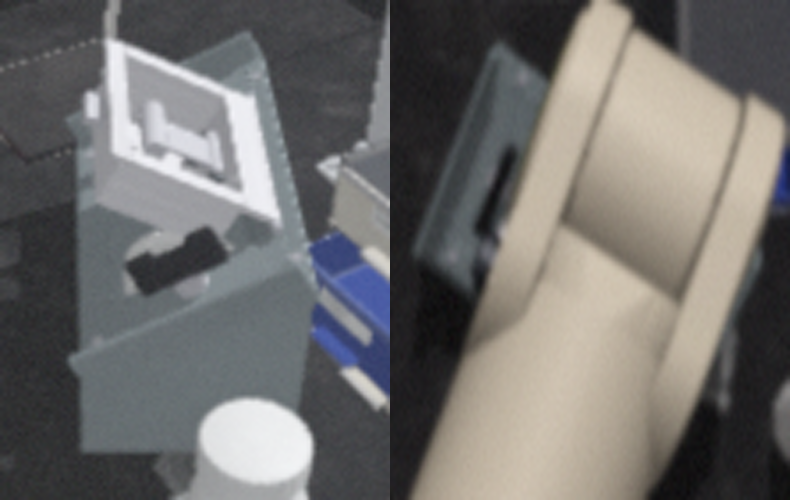

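```bash
python3 -m handwheel '[[[0,0,0,0,0,0],[0,0,0,0,0,0]]]'; python3 -c "
from h import *
show(); print(close_job())"
```

```text
clock: 30.2
tool_pos: [0.4775, -0.2452, 0.4776]
tool_rot: [-84.4, 0.1, 60.3]
contact_force: [-0.2, 0.2, -0.5]
grip_width: 0.0597
30.2 tcp [ 0.4775 -0.2452  0.4776] [-84.4348   0.1011  60.2723] q [13.4972 11.7928 12.6426 82.9297 -2.8245 91.1206 86.3551] F [-0.1858  0.1962 -0.4747] M [-0.0382 -0.0979  0.0242] w 0.0597
grasp case [-0.0929  0.0009  0.3233] approach(case) [-0.097  -0.0019 -0.9953] jaw(case) [-0.0013  1.     -0.0018]
the job is handed in; nothing more can be done
None
```

The case is open and the job is handed in at 30.2 s; no verdict was reported. I turned the left knob to about -90° and the right to about +90°. I then gripped the paddle bar by its ends, pulled it to its stop, raised the lid by it, released and backed off.

**Last checks:**
- **Lid:** after release its opening measured about 0.98 rad of 1.0.
- **Knobs:** both blades measured within about 0.5° of parallel before the paddle was pulled. At the end only the scene and top pictures could confirm that. The last wrist-camera blade fits were too occluded to use: few points, and the right-hand one gave 55°, which I put down to the fingers and the open lid blocking the view.
- **Bystanders:** bottle, jar and tin were found within about 5 mm of their first positions, which is close to the detector's error.
- **Contact:** the gripper is clear and the wrist force is about 0.5 N, so nothing is being touched.

**What went wrong on the way:**
- The first grip on the left knob caught its hub (17 mm opening), so I regripped 6 mm higher.
- The first approach to the right knob ran joints 2 and 3 up to their range limits, with no sign they passed them. I swung the arm out to the right and back to free them.

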